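# Load a pair of battery sticks into a sprung test cradle

### The arm

A 7-joint arm with a two-finger parallel gripper is mounted at the origin on the work surface. World frame = base frame: x ahead of the robot, y to its left, z up, the work surface at z = 0. Lengths are in mm, angles in rad, forces in N, time in s.
With the tool pointing down it reaches from about 400 to 875 mm from the base axis. Payload 4.4 kg.
Tool frame: the origin (TCP) lies on the centre line of the jaws, within the pads' length; the fingertips stand 8 mm ahead of it and the grasp point (between the pads) lies 11 mm behind it; x points along the fingers, z is the direction in which the jaws open and shut, and the axes are right-handed (so a half turn about x gives the same grasp; the last joint's range is limited). The gripper opens to 85 mm and grips with 20 to 120 N. Pads are 22 mm wide; open, the fingers measure 114 mm over their backs; the gripper's body (76 mm by 85 mm) begins 54 mm behind the grasp point. The pads swing forward as they close: fully open they stand 13 mm farther back than shut.
Start: joints at [-0.066, 0.628, 0.038, 1.517, -0.027, 0.996, -0.02], TCP at [650.014, 0.028, 215.213] pointing down, gripper open.
Joint ranges: [-3.06, 3.06], [-0.37, 2.12], [-1.25, 1.32], [0.18, 2.47], [-1.1, 4.24], [0.23, 1.98], [-2.94, 2.94]. Speed limits (rad/s): [2.57, 2.57, 3.14, 3.14, 3.14, 3.14, 3.14].

### API

Orientations are given as [roll, pitch, yaw] about the fixed x, y, z axes, in that order (R = Rz(yaw) Ry(pitch) Rx(roll)).
In Python, from cell import ctrl, get_image, camera_params gives the robot as it stands. The module is installed in compiled form; this text tells all that it offers.
- The arm moves only by the shell command python3 -m handwheel 'ROWS'. ROWS is text: rows parted by semicolons, each of 7 numbers parted by spaces: the opening, from -1 (shut) to 1 (fully open), then the shift along the tool's x, y, z in mm, then the turn, a rotation vector about the tool's x, y, z in rad. In form: grip x y z wx wy wz; .... A call has 1 to 10 rows; each row shifts and turns the pose as measured when the row begins, along the tool's axes as they then stand; what a row does not reach is not made up. A row lasts 1/10 s, in which the tool goes at most 50 mm and 8.59 degrees, less where a joint would pass 70% of its speed; a pose out of reach is approached as far as the arm can. A call with a gripper value outside its range is refused whole. The fingers move at their own pace and stop on an object; the grip force is fixed at half the most. Time passes only in rows, so rows that do not move let the fingers close. It gives the time, the measured TCP pose, the force and the opening at its end, in the units of the state.
- ctrl.read_state(): the state, without advancing time (a new reading comes with each control period).
- get_image(name): name is "scene" or "side" or "wrist"; returns the picture (384x512x3 uint8, blue, green, red); there is no depth.
- camera_params(name): a dict with "fx", "fy", "cx", "cy" (pixels), "eye" and "orientation" of the camera in the world. Camera axes: x right, y up, looking along -z (the intrinsics and any distortion apply to the point x, -y, -z); pixel columns grow to the right and rows downward; lengths in mm; the calibration is good to about 2 mm. A picture is of the moment at which its call begins: read the wrist's pose just before it. camera_params takes no time and is no camera call; for the wrist camera it gives the pose at the moment of the call.
- ctrl.finish_job(): hands the job in, once; it reports no verdict.
The state is a dict: "clock": time; "qpos": joint angles; "qd": joint speeds; "tau": joint torques, N m; "eef_pos": TCP position; "tool_rot": TCP orientation; "force": force on the tool from outside, world axes, zero at the start; "torque": the same for the moment, N m; "width": finger opening in mm.
Only numpy, scipy, OpenCV 4.12 (cv2) and the standard library are available. Lean on these libraries where they do the work, as an engineer would, in place of code of your own. Each camera call takes 0.05 s, during which the arm holds its last target.

### The job

Even up the two green-banded battery sticks so that their ends are level, then pick both up side by side in one grasp and carry them to the white test cradle. Holding both nose-down, slip their brass ends together under the orange lip, push the sprung contact plate back with them, without ramming it against its rear stop, and bring the tails down behind the low tail wall so that both sticks lie flat in the bay; let go. Leave everything else on the bench where it is, the red-banded spare included.

Things in the scene. Friction and masses are not known exactly. Their poses are not given: they have to be found in the camera images.
- stick_a_mid (a point): Centre (half-way up) of one loose battery stick: grey bar with a green band near its tail, 110 mm long (x), 22 wide (y), 30 tall (z), 0.1 to 0.21 kg. x points to its brass nose. It lies on the blue mat, nose towards the stop bar and 0 to 45 mm short of it. The two sticks lie nearly parallel, 3 to 18 mm apart, uneven along their length. They must be lifted with ends level to 4 mm.
- stick_b_mid (a point): Centre of the other battery stick, identical to the first.
- stick_a_tip (a point): Middle of the brass nose face of the first stick (55 mm along +x from its centre).
- stick_b_tip (a point): Middle of the brass nose face of the second stick.
- fence (a point): Foot of the aluminium stop bar on the blue mat: mid-width of its face that looks to the sticks, on the mat's top. x points square into the bar, away from the sticks; the bar is 130 mm wide (y), 12 thick, 25 high. The mat is 150 mm wide, 3 thick, and reaches 180 mm from the bar in -x. Mat and bar are fixed.
- bay (a point): Centre of the floor of the fixed white test cradle's bay, 20 mm above the bench. x points along the bay to the contact plate, z up. The floor bar is 44 mm wide; beside it fingers can reach down to the base plate (8 mm thick, 110 wide). Seated, the pair lies at y = +-11 mm, centres at x = 0 and 15 mm above the floor, tails against the tail wall, plate 6 mm back.
- tail_wall (a point): Top middle of the cradle's tail wall, on its inner face, 55 mm from the bay's centre in -x and 18 mm above the floor; the wall is 7 mm thick, 62 wide. While the sticks are turned from nose-down to level, the plate must be 12 to 20 mm back to let the tails pass this wall.
- lip (a point): Middle of the lower near edge of the orange lip, a fixed roof over the plate: 41 mm from the bay's centre in +x, 40 mm above the floor; it is 6 mm thick, 64 wide and reaches 45 mm on in +x. White cheeks hold it, from 36 to 77 mm in x, inner faces at y = +-26 mm. Level sticks cannot pass between lip and tail wall; nose-down by 12 to 22 degrees they can.
- contact_plate (a joint): Travel (m) of the upright brass contact plate (46 mm wide, 33 high) to +x of the bay: 0 free, its face then 49 mm from the bay's centre; 0.022 at its rear stop. Its spring gives 2 N at 0 and 0.4 N more per mm (4.4 N at 6 mm, 8 N at 15 mm). It must not be driven past 0.0215.
- spare_mid (a point): Bystander: centre of a spare battery stick of the same size with a red band. Leave it.
- driver: Bystander: screwdriver 170 mm long lying on the bench.
- jar: Bystander: jar 56 mm across, 70 mm tall; origin under its centre.
- mug: Bystander: blue mug 80 mm across, 90 mm tall; origin under its centre.
- probe: Bystander: red hand probe with a metal tip, 140 mm long, lying on the bench.
- caliper: Bystander: digital caliper 170 mm long lying on the bench.
There are look-alikes about, which are no part of the job. What is shaped like the part that bears stick_b_mid but purple is not meant. Leave any purple look-alike of the part that bears stick_a_mid alone.

How it is judged:
By the outcome, as a careful person would: the job done as asked, in the order asked, and still so for the second after the job is handed in, with the robot touching nothing.
It also fails if it takes over 48 s, if anything falls off the work surface, if the arm or the gripper's body presses on something with over 40 N, if the wrist force passes 120 N, or if a joint passes its speed limit or range.

## Working session

There is one attempt and no reset: what is moved stays moved. The work goes in short steps, Python scripts to look and compute and a shell command to move; the robot and the scene stay as the last step left them, time stands still between calls to the robot, and variables do not carry over. Pictures are saved under pics/ and viewed, and the job is handed in when it is done.

```bash
mkdir -p pics
cat > h.py <<'E'
import numpy as np, cv2
from cell import ctrl,get_image,camera_params
from scipy.spatial.transform import Rotation as R
def snap(name,fn):
    p=camera_params(name); im=get_image(name); cv2.imwrite('pics/'+fn+'.png',im)
    import pickle; pickle.dump((p,im),open('pics/'+fn+'.pkl','wb')); return p,im
def load(fn):
    import pickle; return pickle.load(open('pics/'+fn+'.pkl','rb'))
E
python3 - <<'E'
from h import *
print(ctrl.read_state())
for n in ['scene','side','wrist']:
    p,im=snap(n,n+'0'); print(n,p)
E
```

```text
{'clock': 0.0, 'qpos': array([-0.06579401,  0.62934412,  0.03842008,  1.51836693, -0.02702142,
        0.99630203, -0.02000834]), 'qd': array([ 5.26854293e-04,  1.16982027e-03, -1.01229085e-03, -1.74942281e-04,
        1.51651854e-05,  4.45508392e-04, -6.31844981e-04]), 'tau': array([-1.11932164e-03, -5.63405585e+01,  1.22606792e+00, -1.93450052e+01,
        1.09587883e-02,  1.05136272e-02, -8.84369996e-06]), 'eef_pos': array([6.49343069e+02, 4.42503282e-02, 2.14290359e+02]), 'tool_rot': array([3.13858508, 1.56889285, 3.13857681]), 'force': array([ 0.49150275,  0.95311213, -0.01040484]), 'torque': array([ 0.03624527,  0.04582224, -0.01916054]), 'width': 85.60418634611739}
scene {'fx': 420.11223529804084, 'fy': 420.11223529804084, 'cx': 261.68461593044174, 'cy': 197.16641213788566, 'eye': array([1118.91031538,  855.83506066, 1044.70363734]), 'orientation': array([0.80222161, 0.01826026, 2.55293769])}
side {'fx': 347.0096206121207, 'fy': 347.0096206121207, 'cx': 257.9446904001122, 'cy': 184.73546129881962, 'eye': array([261.452312  , 625.48725132, 723.7091265 ]), 'orientation': array([ 0.80985543, -0.00628379, -2.69719967])}
wrist {'fx': 324.9759865646048, 'fy': 324.9759865646048, 'cx': 256.08265853440446, 'cy': 188.55541721863477, 'eye': array([649.40549178,  66.29536791, 372.49655498]), 'orientation': array([-0.2666244 ,  0.00184502, -0.00108666])}
```

View pics/scene0.png

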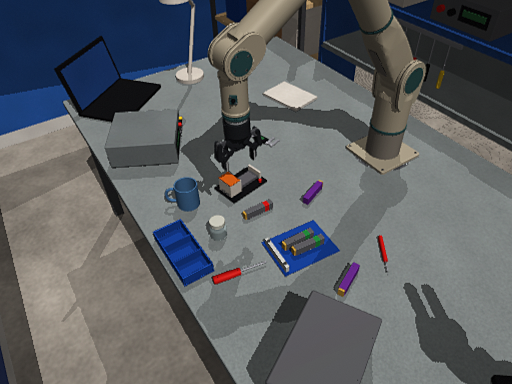

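View pics/side0.png

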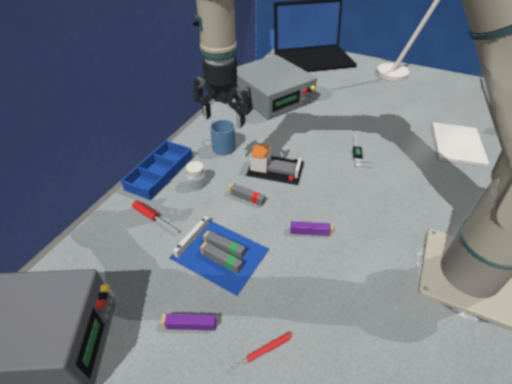

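View pics/wrist0.png

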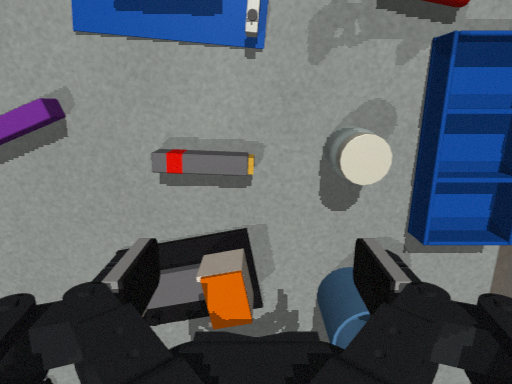

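```bash
cat >> h.py <<'E'
def cast(p,uv,z):
    M=R.from_euler('xyz',p['orientation']).as_matrix()
    uv=np.atleast_2d(np.array(uv,float)); 
    d=np.c_[(uv[:,0]-p['cx'])/p['fx'],-(uv[:,1]-p['cy'])/p['fy'],-np.ones(len(uv))]@M.T
    e=np.array(p['eye']); t=(z-e[2])/d[:,2]; return e+d*t[:,None]
def proj(p,X):
    M=R.from_euler('xyz',p['orientation']).as_matrix()
    c=(np.atleast_2d(X)-p['eye'])@M
    return np.c_[p['cx']+p['fx']*c[:,0]/-c[:,2],p['cy']-p['fy']*c[:,1]/-c[:,2]]
def seg(im,lo,hi):
    return cv2.inRange(cv2.cvtColor(im,cv2.COLOR_BGR2HSV),np.array(lo),np.array(hi))
E
python3 - <<'E'
from h import *
np.set_printoptions(precision=1,suppress=True)
for n,pts in [('scene0',[(297,238),(308,245),(276,253),(312,192),(258,209),(241,184)]),('side0',[(224,244),(221,258),(193,235),(311,229),(246,195),(275,166)]),('wrist0',[(205,162)])]:
    p,im=load(n); print(n); print(cast(p,pts,20))
p,im=load('wrist0'); print(proj(p,[[649,0,0],[649,100,0]]))
E
```

```text
scene0
[[ 557.4  183.6   20. ]
 [ 546.5  226.    20. ]
 [ 647.2  195.1   20. ]
 [ 384.9   43.8   20. ]
 [ 588.5    5.    20. ]
 [ 569.4 -136.2   20. ]]
side0
[[ 559.2  186.6   20. ]
 [ 545.3  225.8   20. ]
 [ 644.3  196.2   20. ]
 [ 379.5   46.8   20. ]
 [ 587.6    9.5   20. ]
 [ 563.7 -143.3   20. ]]
wrist0
[[592.5   0.3  20. ]]
[[256.4 159.1]
 [256.3  67.4]]
```

Run:
```python
import cv2
a=cv2.imread('pics/scene0.png')[160:300,190:370];b=cv2.imread('pics/side0.png')[130:300,160:340]
cv2.imwrite('pics/c1.png',cv2.resize(a,None,fx=4,fy=4,interpolation=cv2.INTER_CUBIC))
cv2.imwrite('pics/c2.png',cv2.resize(b,None,fx=3.5,fy=3.5,interpolation=cv2.INTER_CUBIC))
```

```text
(no output)
```

View pics/c1.png

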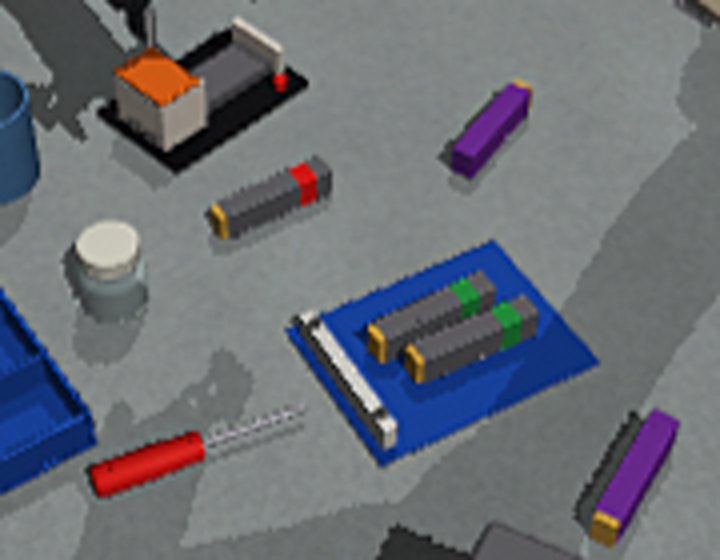

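View pics/c2.png

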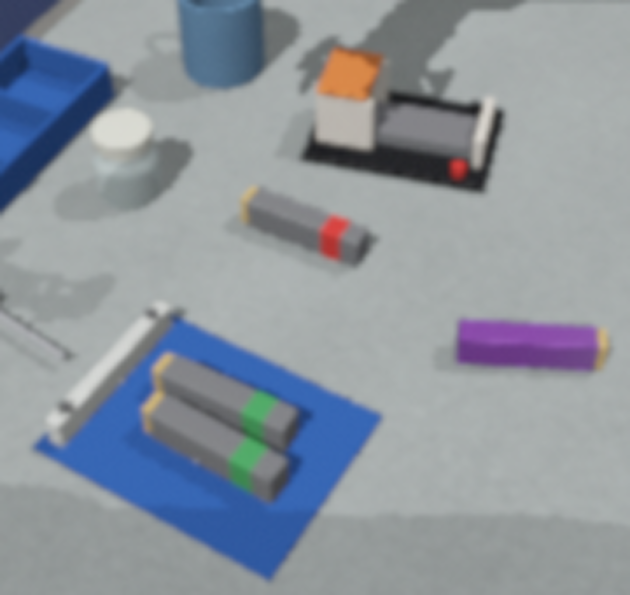

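```bash
cat >> h.py <<'E'
def toolrows(target=None):
    s=ctrl.read_state(); M=R.from_euler('xyz',s['tool_rot']).as_matrix(); return s,M
E
python3 - <<'E'
from h import *
np.set_printoptions(precision=3,suppress=True)
print(toolrows()[1])
E
```

```text
[[-0.001 -0.     1.   ]
 [ 0.     1.     0.   ]
 [-1.     0.    -0.001]]
```

```bash
python3 -m handwheel '1 0 -35 -8 0 0 0;1 0 -35 -8 0 0 0;1 0 -35 -8 0 0 0;1 0 -35 -8 0 0 0;1 0 0 0 -0.143 0 0;1 0 0 0 -0.143 0 0;1 0 0 0 -0.143 0 0;1 0 0 0 -0.143 0 0;1 0 0 0 -0.143 0 0;1 0 0 0 -0.143 0 0'; python3 -m handwheel '1 0 0 0 -0.143 0 0;1 0 0 0 -0.143 0 0;1 0 0 0 -0.143 0 0;1 0 0 0 -0.143 0 0;1 0 0 0 -0.143 0 0;1 0 0 0 0 0 0'
python3 - <<'E'
from h import *
p,im=snap('wrist','w1'); print(p['eye'],ctrl.read_state()['clock'])
cv2.imwrite('pics/w1b.png',cv2.resize(im,(800,600),interpolation=cv2.INTER_CUBIC))
E
```

```text
clock: 1.15
eef_pos: [613.7, -145.2, 210.0]
tool_rot: [2.236, 1.562, 3.128]
force: [-0.3, 0.2, 0.7]
width: 85.4
clock: 1.75
eef_pos: [611.8, -145.9, 207.7]
tool_rot: [1.435, 1.557, 3.072]
force: [0.3, 0.1, 0.2]
width: 85.0
[ 547.24691169 -150.8115852   366.7024983 ] 1.8
```

View pics/w1b.png

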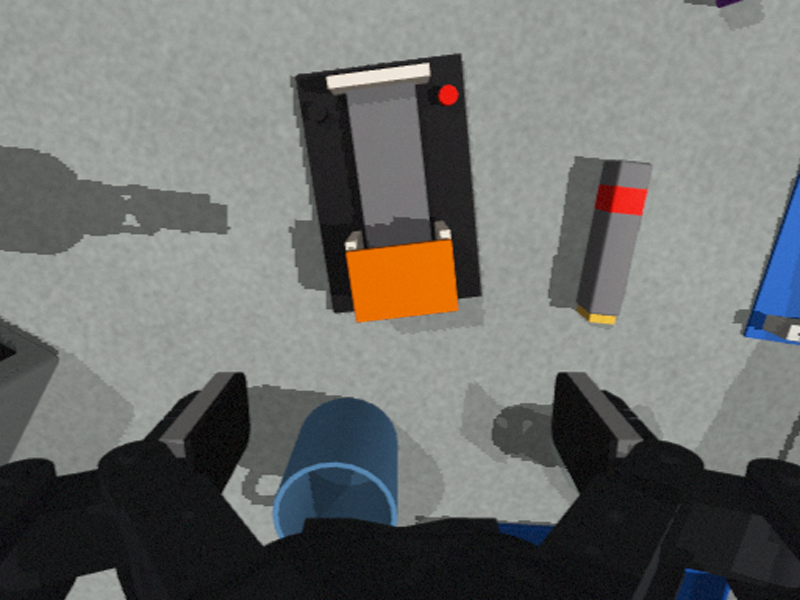

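Run:
```python
from h import *
np.set_printoptions(precision=1,suppress=True)
p,im=load('w1')
def quad(m,z,name):
    n,l,st,c=cv2.connectedComponentsWithStats(m); i=1+np.argmax(st[1:,4]); 
    cn,_=cv2.findContours((l==i).astype(np.uint8),0,1); c=max(cn,key=cv2.contourArea)
    X=cast(p,c[:,0,:],z)[:,:2].astype(np.float32); r=cv2.minAreaRect(X); print(name,st[i],'ctr',np.array(r[0]),'size',np.array(r[1]),r[2]); print(cv2.boxPoints(r)); return r
quad(seg(im,(5,200,150),(20,255,255)),66,'lip')
m=seg(im,(0,0,190),(40,60,255)); m[:30]=0;m[70:]=0;m[:,:200]=0;m[:,290:]=0
quad(m,38,'tail')
# base dark
m=seg(im,(0,0,0),(180,255,50)); m[205:]=0
m[:, :180]=0; m[:,320:]=0
quad(m,8,'base')
# spare top
m=seg(im,(0,180,120),(4,255,255)); m[:,:350]=0; quad(m,30,'sparered')
```

```text
lip [ 222  153   71   53 3045] ctr [ 616.2 -144.5] size [44.3 63.7] 10.67707633972168
[[ 588.5 -117.3]
 [ 600.3 -179.9]
 [ 643.8 -171.7]
 [ 632.  -109.1]]
tail [209  41  66  15 502] ctr [ 496.8 -167. ] size [ 6.7 61.5] 10.668648719787598
[[ 487.8 -137.4]
 [ 499.2 -197.9]
 [ 505.8 -196.6]
 [ 494.4 -136.1]]
base [ 189   35  119  165 7251] ctr [ 565.9 -154.3] size [163.5 108.6] 10.627701759338379
[[ 475.5 -116. ]
 [ 495.6 -222.7]
 [ 656.2 -192.6]
 [ 636.2  -85.9]]
sparered [390 119  24  19 345] ctr [560.7  -0.5] size [21.3 16.6] 87.24527740478516
[[551.9 -10.7]
 [568.5 -11.5]
 [569.5   9.8]
 [553.   10.6]]
```

Run:
```python
from h import *
np.set_printoptions(precision=3,suppress=True)
s,M=toolrows(); print(M); print(M.T@(np.array([605,200,212])-s['eef_pos']))
```

```text
[[-0.014 -0.998 -0.063]
 [ 0.001 -0.063  0.998]
 [-1.     0.014  0.002]]
[ -3.924 -14.991 345.677]
```

```bash
python3 -m handwheel '1 0 -2 43 0 0 0;1 0 -2 43 0 0 0;1 -1 -2 43 0 0 0;1 -1 -2 43 0 0 0;1 -1 -2 43 0 0 0;1 -1 -2 43 0 0 0;1 0 -2 43 0 0 0;1 0 -2 43 0 0 0;1 0 0 0 0 0 0;1 0 0 0 0 0 0'
python3 - <<'E'
from h import *
p,im=snap('wrist','w2'); print(p['eye'],ctrl.read_state()['clock'])
cv2.imwrite('pics/w2b.png',cv2.resize(im,(800,600),interpolation=cv2.INTER_CUBIC))
E
```

```text
clock: 2.8
eef_pos: [611.8, 208.4, 208.6]
tool_rot: [1.651, 1.555, -3.042]
force: [0.2, -1.5, 0.2]
width: 85.3
[547.2952878  206.96458576 367.74387636] 2.85
```

View pics/w2b.png

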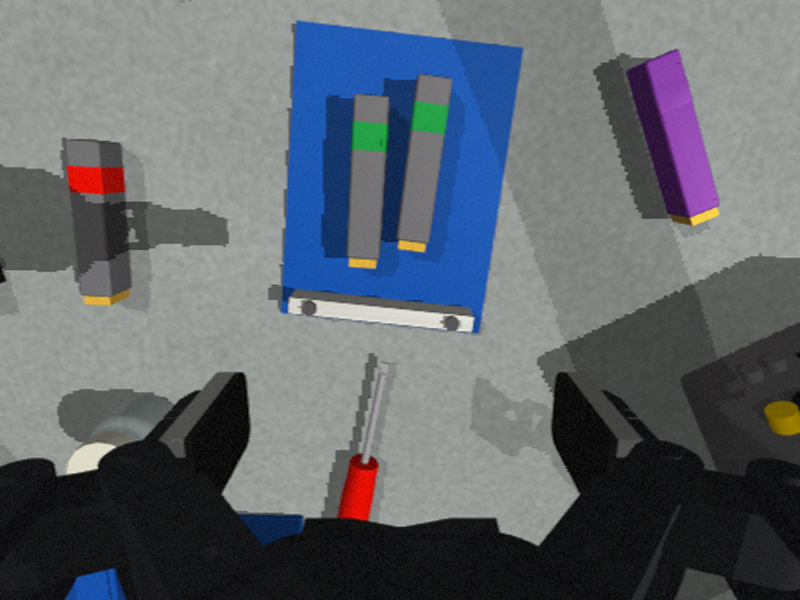

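Run:
```python
from h import *
np.set_printoptions(precision=1,suppress=True)
p,im=load('w2')
# blue mat -> inside; sticks = not blue & bright-ish gray or green or yellow
hsv=cv2.cvtColor(im,cv2.COLOR_BGR2HSV)
blue=cv2.inRange(hsv,np.array((100,120,20)),np.array((125,255,255)))
m=cv2.bitwise_not(blue); m[:38]=0;m[178:]=0;m[:,:215]=0;m[:,300:]=0
n,l,st,c=cv2.connectedComponentsWithStats(m,connectivity=4)
for i in range(1,n):
    if st[i,4]>500:
        cn,_=cv2.findContours((l==i).astype(np.uint8),0,1)
        X=cast(p,cn[0][:,0,:],33)[:,:2].astype(np.float32); r=cv2.minAreaRect(X); print(st[i],r); print(cv2.boxPoints(r))
        print('b at z3'); 
n_=cv2.findContours(blue,0,1)[0]; c=max(n_,key=cv2.contourArea); r=cv2.minAreaRect(cast(p,c[:,0,:],3)[:,:2].astype(np.float32)); print('mat',r); print(cv2.boxPoints(r))
w=cv2.inRange(hsv,np.array((0,0,190)),np.array((60,60,255))); w[:180]=0;w[220:]=0;w[:,:180]=0;w[:,310:]=0
n_=cv2.findContours(w,0,1)[0]; c=max(n_,key=cv2.contourArea); r=cv2.minAreaRect(cast(p,c[:,0,:],28)[:,:2].astype(np.float32)); print('bar',r); print(cv2.boxPoints(r))
s,M=toolrows(); print(s['eef_pos']);np.set_printoptions(precision=3,suppress=True); print(M)
```

```text
[ 254   47   36  115 2500] ((548.4205322265625, 220.6212158203125), (22.660120010375977, 109.4034423828125), 83.63187408447266)
[[492.8 215.4]
 [601.5 203.3]
 [604.  225.8]
 [495.3 237.9]]
b at z3
[ 222   60   28  112 2501] ((560.2939453125, 185.07691955566406), (23.638607025146484, 109.2896499633789), 86.91399383544922)
[[505.1 176.2]
 [614.2 170.3]
 [615.5 193.9]
 [506.4 199.8]]
b at z3
mat ((563.4732055664062, 202.2398681640625), (149.91561889648438, 199.46429443359375), 84.81556701660156)
[[457.4 136.6]
 [656.  118.6]
 [669.6 267.9]
 [470.9 285.9]]
bar ((648.8416137695312, 194.89666748046875), (96.03076934814453, 10.820049285888672), 84.88655853271484)
[[639.2 147.6]
 [650.  146.6]
 [658.5 242.2]
 [647.7 243.2]]
[611.3 209.5 208.8]
[[-0.016 -1.    -0.02 ]
 [ 0.    -0.02   1.   ]
 [-1.     0.016  0.001]]
```

```bash
python3 -m handwheel '-0.46 0 0 0 0.109 0 -0.016;-0.46 30 36 -3 0 0 0;-0.46 35 36 -3 0 0 0;-0.46 35 36 -3 0 0 0;-0.46 35 33 -3 0 0 0;-0.46 0 0 0 0 0 0;-0.46 0 0 0 0 0 0'
python3 - <<'E'
from h import *
np.set_printoptions(precision=3,suppress=True)
s,M=toolrows(); print(s['eef_pos'],s['width']); print(M); print(M.T@(np.array([472,210,18])-s['eef_pos']))
E
```

```text
clock: 3.55
eef_pos: [471.0, 200.1, 70.7]
tool_rot: [-1.843, 1.562, -0.395]
force: [0.3, -0.1, 0.5]
width: 22.9
[470.977 200.072  70.66 ] 22.869496972296986
[[ 0.008 -0.993  0.122]
 [-0.003  0.122  0.993]
 [-1.    -0.008 -0.002]]
[52.633  0.63  10.1  ]
```

```bash
python3 -m handwheel '-0.46 10 0 10 -0.033 0 0.008;-0.46 15 0 0 0 0 0;-0.46 15 0 0 0 0 0;-0.46 10 0 0 0 0 0;-0.46 0 0 0 0 0 0'
python3 - <<'E'
from h import *
np.set_printoptions(precision=3,suppress=True)
s,M=toolrows(); print(s['eef_pos'],s['width'],s['force']); print(M); print(M.T@(np.array([472,210,18])-s['eef_pos']))
p,im=snap('side','s1'); cv2.imwrite('pics/s1b.png',cv2.resize(im[180:300,140:300],None,fx=4.5,fy=4.5,interpolation=cv2.INTER_CUBIC))
E
```

```text
clock: 4.05
eef_pos: [483.0, 212.1, 20.8]
tool_rot: [-1.185, 1.559, 0.293]
force: [-0.4, 0.3, 0.4]
width: 23.2
[483.03  212.083  20.815] 23.212087476731412 [-0.372  0.291  0.382]
[[ 0.012 -0.996  0.093]
 [ 0.004  0.093  0.996]
 [-1.    -0.011  0.005]]
[ 2.679 10.819 -3.114]
```

View pics/s1b.png

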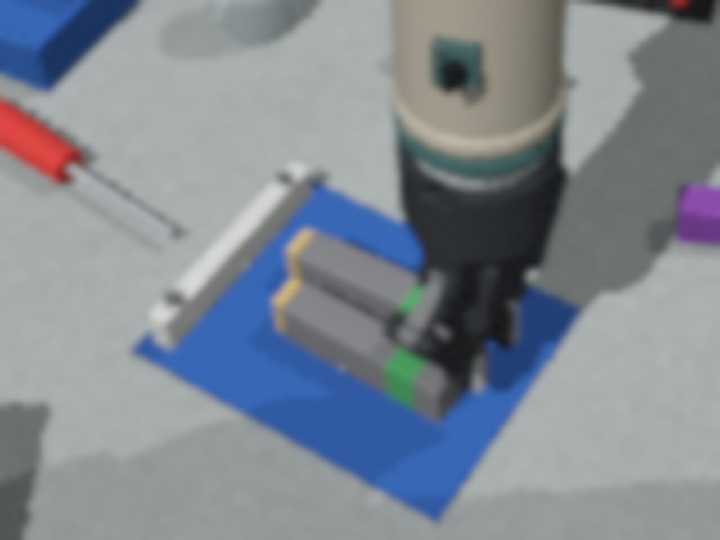

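```bash
python3 -m handwheel '-0.46 1 -5 -3 0 0 0.01;-0.46 0 -5 0 0 0 0;-0.46 0 -5 0 0 0 0;-0.46 0 -5 0 0 0 0;-0.46 0 -5 0 0 0 0;-0.46 0 -5 0 0 0 0;-0.46 0 0 0 0 0 0'
python3 - <<'E'
from h import *
np.set_printoptions(precision=3,suppress=True)
s,M=toolrows(); print(s['eef_pos'],s['width'],s['force']); print(M)
E
```

```text
clock: 4.8
eef_pos: [519.1, 206.4, 23.1]
tool_rot: [-0.681, 1.56, 0.795]
force: [0.6, -0.4, 0.1]
width: 23.1
[519.139 206.425  23.053] 23.148037226885496 [ 0.581 -0.401  0.07 ]
[[ 0.007 -0.995  0.095]
 [ 0.007  0.095  0.995]
 [-1.    -0.007  0.008]]
```

```bash
python3 -m handwheel '-0.46 2 -1.5 0 0 0 0;-0.46 1 -1 0 0 0 0;-0.46 0 0 0 0 0 0'; python3 -m handwheel '-0.46 0 -1.5 0 0 0 0;-0.46 0 0 0 0 0 0'
python3 - <<'E'
from h import *
p,im=snap('side','s2'); cv2.imwrite('pics/s2b.png',cv2.resize(im[180:300,140:300],None,fx=4.5,fy=4.5,interpolation=cv2.INTER_CUBIC))
E
```

```text
clock: 5.1
eef_pos: [521.3, 206.2, 19.7]
tool_rot: [-0.636, 1.561, 0.84]
force: [-0.7, -0.1, -0.6]
width: 23.1
clock: 5.3
eef_pos: [522.4, 206.2, 19.5]
tool_rot: [-0.599, 1.562, 0.878]
force: [-0.1, 0.2, -0.7]
width: 23.3
```

View pics/s2b.png

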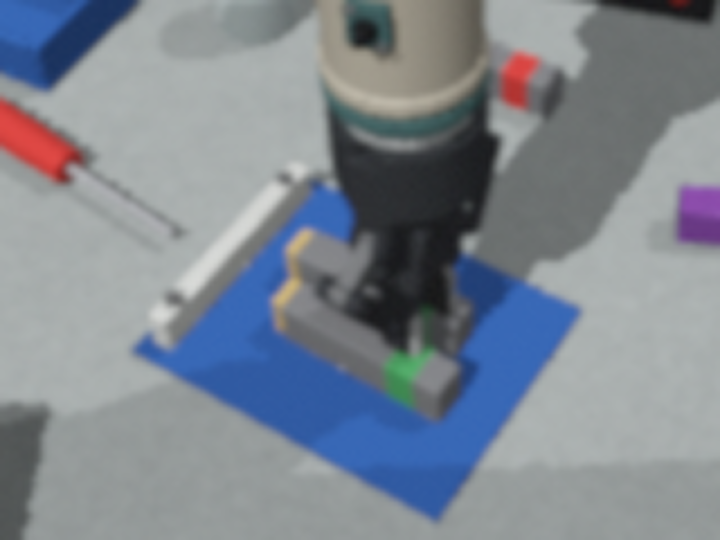

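Run:
```python
from h import *
p,im=snap('wrist','w3'); cv2.imwrite('pics/w3b.png',cv2.resize(im,(800,600),interpolation=cv2.INTER_CUBIC))
p,im=snap('scene','sc3'); cv2.imwrite('pics/sc3b.png',cv2.resize(im[190:290,240:360],None,fx=6,fy=6,interpolation=cv2.INTER_CUBIC))
```

```text
(no output)
```

View pics/w3b.png

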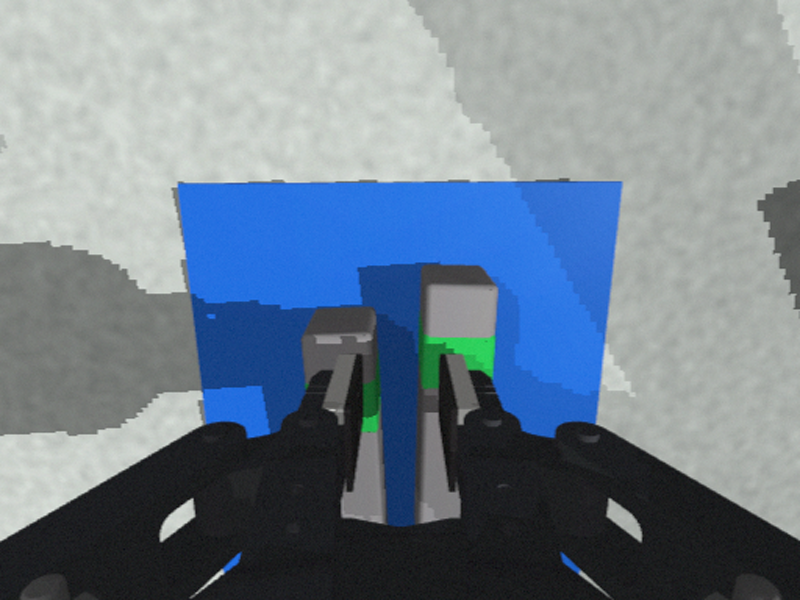

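View pics/sc3b.png

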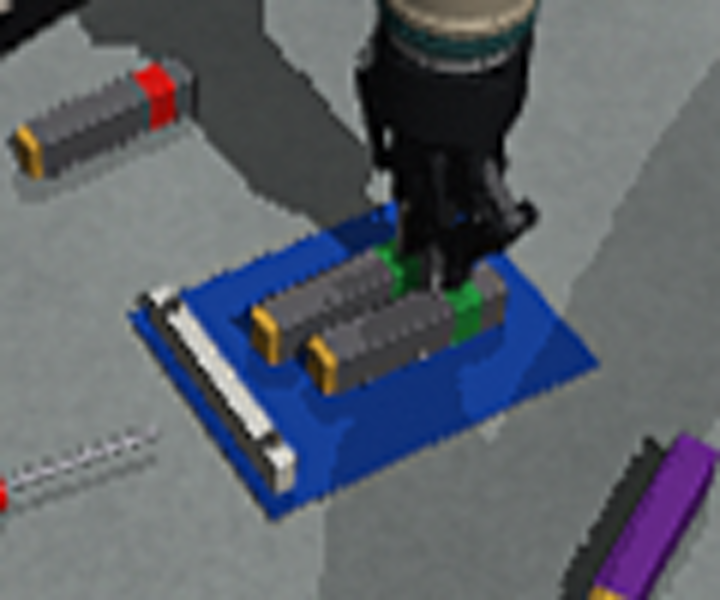

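Run:
```python
from h import *
np.set_printoptions(precision=1,suppress=True)
p,im=load('w3'); print(p['eye'],p['orientation'],ctrl.read_state()['eef_pos'],ctrl.read_state()['force'])
uv=np.array([[178,183],[621,182]])/1.5625
print(cast(p,uv,3))
print(proj(p,ctrl.read_state()['eef_pos'])*1.5625)
# stick B tail top-corners
print(cast(p,np.array([[428,285],[497,285]])/1.5625,33))
```

```text
[454.7 211.  177.3] [-0.3 -0.   1.5] [522.2 206.2  19.6] [ 0.1  0.8 -0.8]
[[457.3 137.4   3. ]
 [471.1 285.5   3. ]]
[[401.5 362.9]]
[[492.7 216.7  33. ]
 [494.6 236.9  33. ]]
```

Run:
```python
from h import *
np.set_printoptions(precision=1,suppress=True)
p,im=load('s2'); c=im[215:275,205:265]; cv2.imwrite('pics/s2c.png',cv2.resize(c,(600,600),interpolation=cv2.INTER_CUBIC))
p2,im=load('sc3'); c=im[205:255,285:335]; cv2.imwrite('pics/sc3c.png',cv2.resize(c,(600,600),interpolation=cv2.INTER_CUBIC))
for z in (11,20,30,40,50):
  X=np.array([[522,206+17,z],[522,206-17,z]]); print(z,(proj(p,X)-[205,215])*10,(proj(p2,X)-[285,205])*12)
```

```text
11 [[252.5 478.2]
 [318.8 372.5]] [[340.  453.8]
 [260.3 373.2]]
20 [[250.6 456.8]
 [317.5 350.9]] [[342.3 431.8]
 [262.2 351.2]]
30 [[248.6 432.6]
 [316.  326.5]] [[344.9 407.1]
 [264.3 326.5]]
40 [[246.5 408. ]
 [314.5 301.7]] [[347.5 382.2]
 [266.5 301.5]]
50 [[244.3 383. ]
 [313.  276.4]] [[350.2 357. ]
 [268.7 276.2]]
```

View pics/s2c.png

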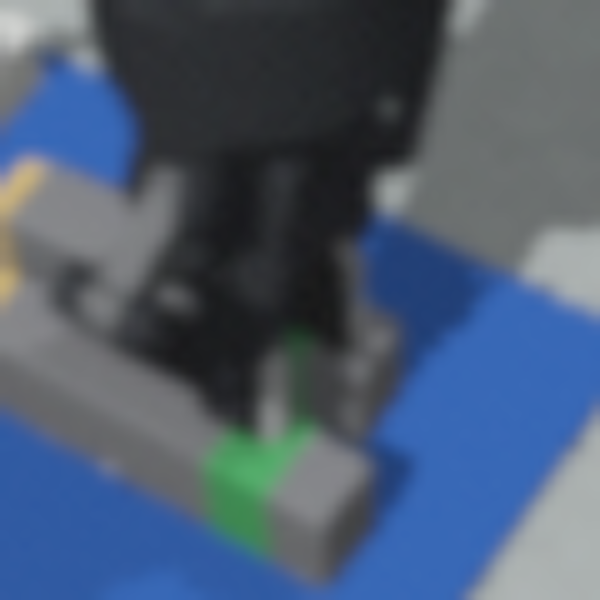

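View pics/sc3c.png

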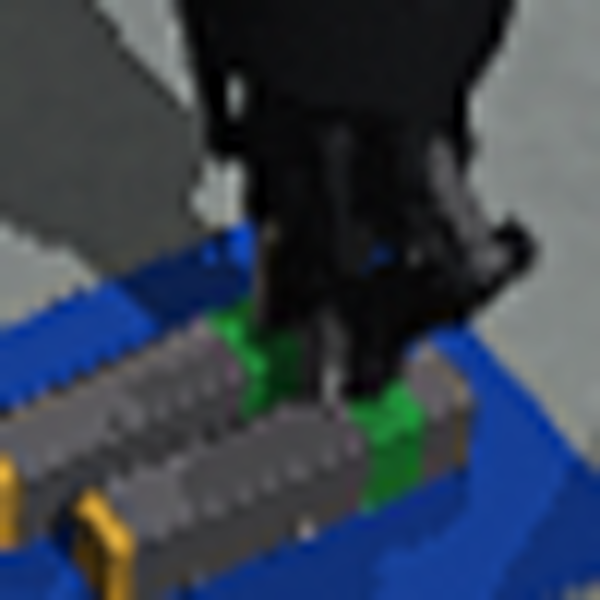

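Run:
```python
from h import *
np.set_printoptions(precision=1,suppress=True)
p,im=load('s2'); p2,_=load('sc3'); p3,_=load('w3')
for z in (20,30,35,40,45,50):
  print(z,(proj(p,[511.5,219.5,z])-[205,215])*10,(proj(p2,[533,217.5,z])-[285,205])*12, proj(p3,[[511.5,219.5,z],[511.5,194.5,z]])*1.5625)
```

```text
20 [[296.3 461.7]] [[296.4 436.8]] [[438.7 329.7]
 [362.9 336.7]]
30 [[294.7 437.6]] [[298.7 412.2]] [[441.3 340.5]
 [360.9 347.9]]
35 [[293.8 425.3]] [[299.9 399.7]] [[442.7 346.4]
 [359.8 354. ]]
40 [[292.9 413. ]] [[301.1 387.2]] [[444.2 352.7]
 [358.6 360.6]]
45 [[292.1 400.5]] [[302.3 374.7]] [[445.9 359.5]
 [357.3 367.5]]
50 [[291.2 388. ]] [[303.5 362. ]] [[447.6 366.7]
 [356.  375. ]]
```

```bash
python3 -m handwheel '-0.46 -25 0 0 0 0 0;-0.46 0 25 0 0 0 0;-0.46 0 25 0 0 0 0;-0.46 0 0 0 0 0 0.01;-0.46 15 0 0 0 0 0;-0.46 10 0 0 0 0 0;-0.46 0 0 0 0 0 0;-0.46 0 0 0 0 0 0'
python3 - <<'E'
from h import *
np.set_printoptions(precision=3,suppress=True)
s,M=toolrows(); print(s['eef_pos'],s['width'],s['force']); print(M)
p,im=snap('side','s4'); cv2.imwrite('pics/s4b.png',cv2.resize(im[205:285,190:290],None,fx=7,fy=7,interpolation=cv2.INTER_CUBIC))
E
```

```text
clock: 6.25
eef_pos: [473.6, 211.5, 20.0]
tool_rot: [0.246, 1.561, 1.722]
force: [-0.5, 0.1, -0.2]
width: 22.9
[473.55  211.461  19.97 ] 22.93252863828554 [-0.456  0.09  -0.241]
[[-0.001 -0.995  0.095]
 [ 0.009  0.095  0.995]
 [-1.     0.002  0.009]]
```

View pics/s4b.png

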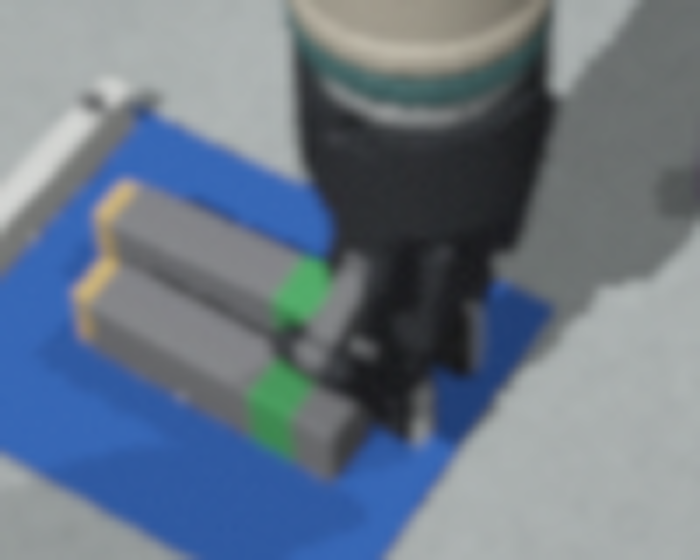

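Run:
```python
from h import *
np.set_printoptions(precision=1,suppress=True)
p,im=load('s4')
for z in (10,15,20,25,30,35,40):
  print(z,(proj(p,[[463,224,z],[463,199,z]])-[190,205])*7)
print(proj(p,[494.5,238.,3]),proj(p,[[494.5,238.,33]])); print((np.array([[340,475],[350,432]])/7+[190,205]))
```

```text
10 [[434.4 473.5]
 [466.6 416.2]]
15 [[434.4 465.3]
 [466.6 408. ]]
20 [[434.3 457.1]
 [466.7 399.6]]
25 [[434.2 448.7]
 [466.7 391.2]]
30 [[434.1 440.3]
 [466.8 382.7]]
35 [[434.  431.8]
 [466.8 374.2]]
40 [[434.  423.3]
 [466.9 365.5]]
[[237.5 273.9]] [[237.1 266.8]]
[[238.6 272.9]
 [240.  266.7]]
```

```bash
python3 -m handwheel '-0.46 6 0 -1 0 0 0;-0.46 5 0 -1 0 0 0;-0.46 4 0 0 0 0 0;-0.46 0 0 0 0 0 0'
python3 - <<'E'
from h import *
np.set_printoptions(precision=1,suppress=True)
s,M=toolrows(); print(s['eef_pos'],s['width'],s['force'])
p,im=snap('side','s5'); cv2.imwrite('pics/s5b.png',cv2.resize(im[205:285,190:290],None,fx=7,fy=7,interpolation=cv2.INTER_CUBIC))
x,y,_=s['eef_pos']
for z in (5,10,15,20,25,30,35,40):
  print(z,(proj(p,[[x-11,y+12.5,z],[x-11,y-12.5,z]])-[190,205])*7)
E
```

```text
clock: 6.7
eef_pos: [474.5, 209.3, 4.4]
tool_rot: [0.085, 1.561, 1.56]
force: [0.4, -0.7, 0.6]
width: 22.8
[474.5 209.3   4.4] 22.816832195182787 [ 0.4 -0.7  0.6]
5 [[436.1 476.1]
 [468.  419.1]]
10 [[436.  468. ]
 [468.1 410.9]]
15 [[436.  459.8]
 [468.1 402.6]]
20 [[435.9 451.5]
 [468.2 394.3]]
25 [[435.8 443.2]
 [468.2 385.8]]
30 [[435.7 434.7]
 [468.3 377.4]]
35 [[435.7 426.2]
 [468.4 368.8]]
40 [[435.6 417.7]
 [468.4 360.2]]
```

View pics/s5b.png

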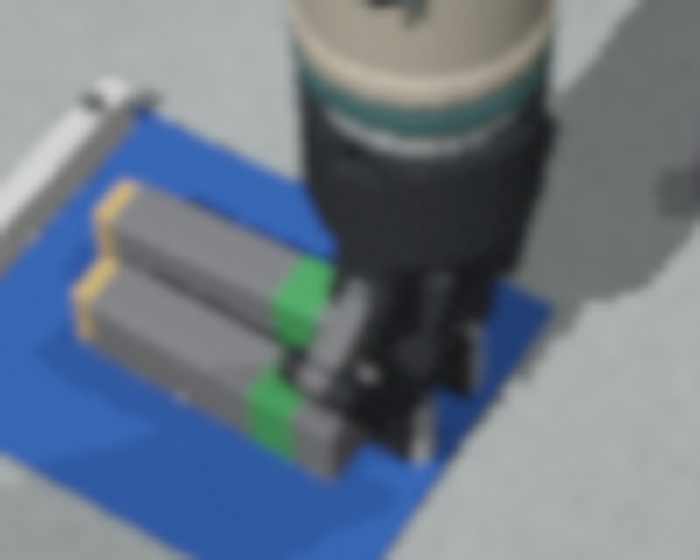

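```bash
python3 -m handwheel '-0.46 -1 -5 0 0 0 0;-0.46 0 -5 0 0 0 0;-0.46 0 -5 0 0 0 0;-0.46 0 -5 0 0 0 0;-0.46 0 -5 0 0 0 0;-0.46 0 -5 0 0 0 0;-0.46 0 -4 0 0 0 0;-0.46 0 0 0 0 0 0'
python3 - <<'E'
from h import *
np.set_printoptions(precision=3,suppress=True)
s,M=toolrows(); print(s['eef_pos'],s['width'],s['force']); print(M)
p,im=snap('side','s6'); cv2.imwrite('pics/s6b.png',cv2.resize(im[205:285,180:280],None,fx=7,fy=7,interpolation=cv2.INTER_CUBIC))
E
```

```text
clock: 7.55
eef_pos: [508.1, 205.7, 5.7]
tool_rot: [0.61, 1.561, 2.086]
force: [-0.4, 0.6, 0.6]
width: 23.3
[508.132 205.746   5.737] 23.26678837895527 [-0.372  0.556  0.624]
[[-0.005 -0.995  0.095]
 [ 0.009  0.095  0.995]
 [-1.     0.006  0.008]]
```

View pics/s6b.png

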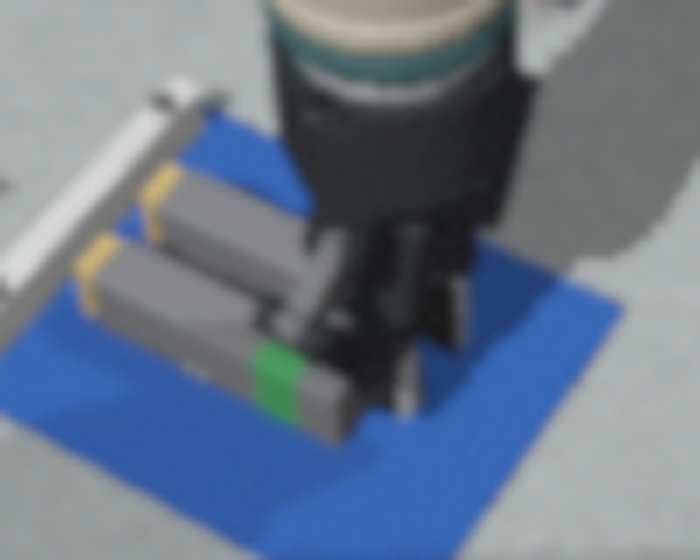

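```bash
python3 -m handwheel '-0.46 0 -5 0 0 0 0;-0.46 0 -4 0 0 0 0;-0.46 0 -2 0 0 0 0;-0.46 0 0 0 0 0 0';python3 -m handwheel '-0.46 0 -1.5 0 0 0 0;-0.46 0 0 0 0 0 0'
python3 - <<'E'
from h import *
p,im=snap('side','s7'); cv2.imwrite('pics/s7b.png',cv2.resize(im[205:285,180:280],None,fx=7,fy=7,interpolation=cv2.INTER_CUBIC))
E
```

```text
clock: 8.0
eef_pos: [518.2, 204.7, 5.7]
tool_rot: [0.839, 1.56, 2.316]
force: [-2.8, 0.3, 2.3]
width: 23.2
clock: 8.2
eef_pos: [519.5, 204.6, 5.7]
tool_rot: [0.873, 1.56, 2.35]
force: [-1.3, -0.0, 1.8]
width: 23.1
```

View pics/s7b.png

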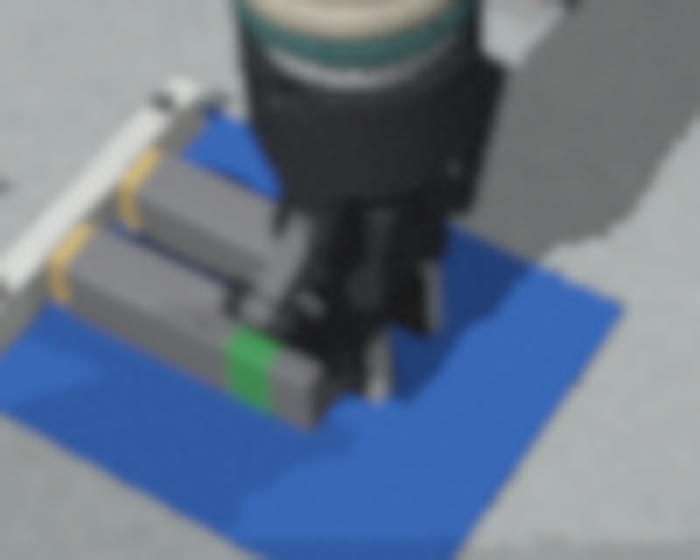

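```bash
python3 -m handwheel '-0.46 0 -2 0 0 0 0;-0.46 0 0 0 0 0 0';python3 -m handwheel '-0.46 0 -2 0 0 0 0;-0.46 0 0 0 0 0 0'
```

```text
clock: 8.45
eef_pos: [521.5, 204.4, 5.7]
tool_rot: [0.885, 1.56, 2.362]
force: [-1.4, 0.5, 1.8]
width: 22.9
clock: 8.65
eef_pos: [522.7, 204.2, 5.6]
tool_rot: [1.002, 1.559, 2.48]
force: [-4.0, 0.6, 2.4]
width: 23.1
```

```bash
python3 -m handwheel '-0.46 0 -2 0 0 0 0;-0.46 0 0 0 0 0 0';python3 -m handwheel '-0.46 0 -2 0 0 0 0;-0.46 0 0 0 0 0 0'
```

```text
clock: 8.85
eef_pos: [522.6, 204.2, 5.5]
tool_rot: [1.193, 1.556, 2.672]
force: [-1.2, 0.2, 2.2]
width: 22.8
clock: 9.05
eef_pos: [522.5, 204.2, 5.4]
tool_rot: [1.325, 1.553, 2.805]
force: [-1.5, 0.6, 1.2]
width: 23.0
```

```bash
python3 -m handwheel '-0.46 0 12 0 0 0 0;-0.46 -45 6 0 0 0 0;-0.4 -48 -30 0 0 0 0;0.3 -48 -35 0 0 0 0;0.5 -48 -35 0 0 0 0;0.5 0 -28 0 0 0 0;0.5 0 0 0 0 0 0;0.5 0 0 0 0 0 0'
python3 - <<'E'
from h import *
np.set_printoptions(precision=3,suppress=True)
p,im=snap('wrist','w8'); s,M=toolrows(); print(s['eef_pos'],s['width'],s['force']); print(M)
cv2.imwrite('pics/w8b.png',cv2.resize(im,(800,600),interpolation=cv2.INTER_CUBIC))
E
```

```text
clock: 9.85
eef_pos: [639.0, 191.1, 184.3]
tool_rot: [-0.429, 1.56, 1.045]
force: [-0.6, -0.4, 0.4]
width: 64.1
[638.817 190.442 183.823] 63.91055284696033 [ 0.262 -1.353 -0.157]
[[ 0.005 -0.995  0.098]
 [ 0.008  0.098  0.995]
 [-1.    -0.004  0.009]]
```

View pics/w8b.png

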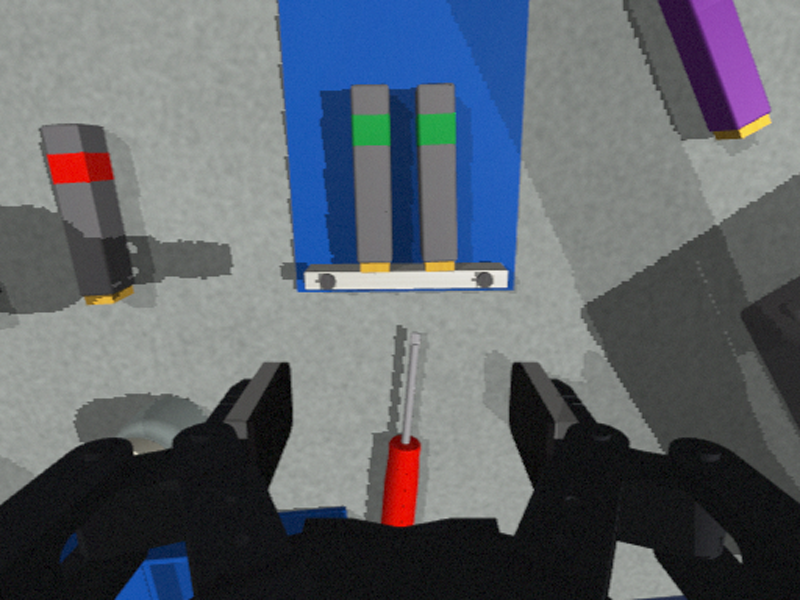

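Run:
```python
from h import *
np.set_printoptions(precision=2,suppress=True)
p,im=load('w8')
hsv=cv2.cvtColor(im,cv2.COLOR_BGR2HSV)
blue=cv2.inRange(hsv,np.array((100,120,20)),np.array((125,255,255)))
m=cv2.bitwise_not(blue); m[:45]=0;m[169:]=0;m[:,:205]=0;m[:,300:]=0
n,l,st,c=cv2.connectedComponentsWithStats(m,connectivity=4)
cs=[]
for i in range(1,n):
    if st[i,4]>1000:
        cn,_=cv2.findContours((l==i).astype(np.uint8),0,1)
        X=cast(p,cn[0][:,0,:],33)[:,:2].astype(np.float32); r=cv2.minAreaRect(X); print(st[i],r); print(cv2.boxPoints(r))
g=seg(im,(50,150,80),(75,255,255)); n,l,st,c=cv2.connectedComponentsWithStats(g)
for i in range(1,n):
    if st[i,4]>50: print('green',cast(p,c[i],33))
s,M=toolrows(); print(s['eef_pos'])
```

```text
[ 266   53   34  116 2836] ((587.7432250976562, 222.29490661621094), (31.08766746520996, 104.30143737792969), 85.60018157958984)
[[534.55 210.8 ]
 [638.55 202.8 ]
 [640.93 233.79]
 [536.94 241.79]]
[ 224   54   42  115 2790] ((584.5668334960938, 187.17996215820312), (35.78335189819336, 103.58309173583984), 85.4659652709961)
[[531.52 173.44]
 [634.78 165.25]
 [637.61 200.92]
 [534.35 209.11]]
green [[556.85 183.16  33.  ]]
green [[559.89 220.33  33.  ]]
[638.82 190.44 183.82]
```

```bash
python3 -m handwheel '1 45 18 1 0.006 0 0;1 45 17 1 0 0 0;1 42 15 1 0 0 0;1 0 0 0 0 0 0;1 0 0 0 0 0 0'
python3 - <<'E'
from h import *
np.set_printoptions(precision=3,suppress=True)
s,M=toolrows(); print(s['eef_pos'],s['width'],s['force']); print(M); print(M.T@(np.array([583.8,199.4,-6])-s['eef_pos']))
E
```

```text
clock: 10.4
eef_pos: [587.6, 200.5, 48.3]
tool_rot: [-0.556, 1.56, 0.913]
force: [-0.2, -0.2, 0.5]
width: 85.6
[587.575 200.457  48.308] 85.59199063731889 [-0.183 -0.209  0.493]
[[ 0.007 -0.995  0.102]
 [ 0.009  0.102  0.995]
 [-1.    -0.006  0.009]]
[54.269  3.968 -1.951]
```

```bash
python3 -m handwheel '1 20 3 -2 -0.007 0 0;1 15 0 0 0 0 0;1 10 0 0 0 0 0;1 0 0 0 0 0 0'
python3 - <<'E'
from h import *
np.set_printoptions(precision=3,suppress=True)
s,M=toolrows(); print(s['eef_pos'],s['width'],s['force']); print(M)
p,im=snap('side','s9'); cv2.imwrite('pics/s9b.png',cv2.resize(im[195:275,170:270],None,fx=7,fy=7,interpolation=cv2.INTER_CUBIC))
p,im=snap('scene','sc9'); cv2.imwrite('pics/sc9b.png',cv2.resize(im[190:280,240:350],None,fx=7,fy=6.6,interpolation=cv2.INTER_CUBIC))
E
```

```text
clock: 10.8
eef_pos: [591.8, 200.9, 8.2]
tool_rot: [-0.879, 1.548, 0.596]
force: [0.8, -0.3, -0.2]
width: 85.4
[591.77  200.919   8.194] 85.36442565585348 [ 0.824 -0.258 -0.162]
[[ 0.019 -0.995  0.096]
 [ 0.013  0.096  0.995]
 [-1.    -0.017  0.014]]
```

View pics/s9b.png

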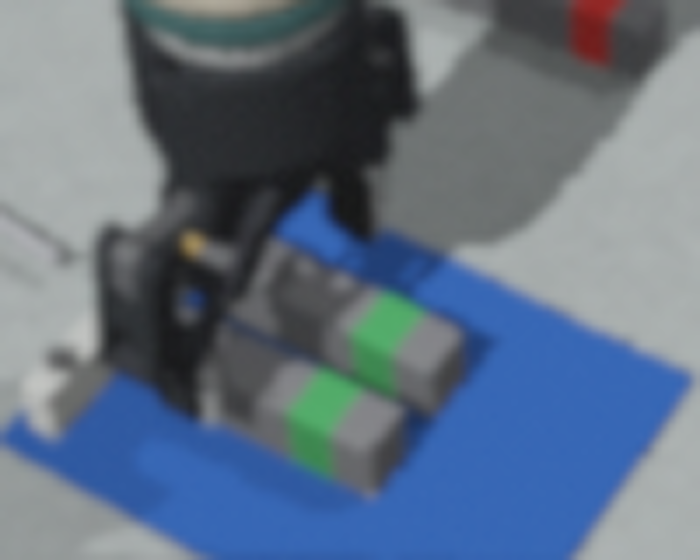

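View pics/sc9b.png

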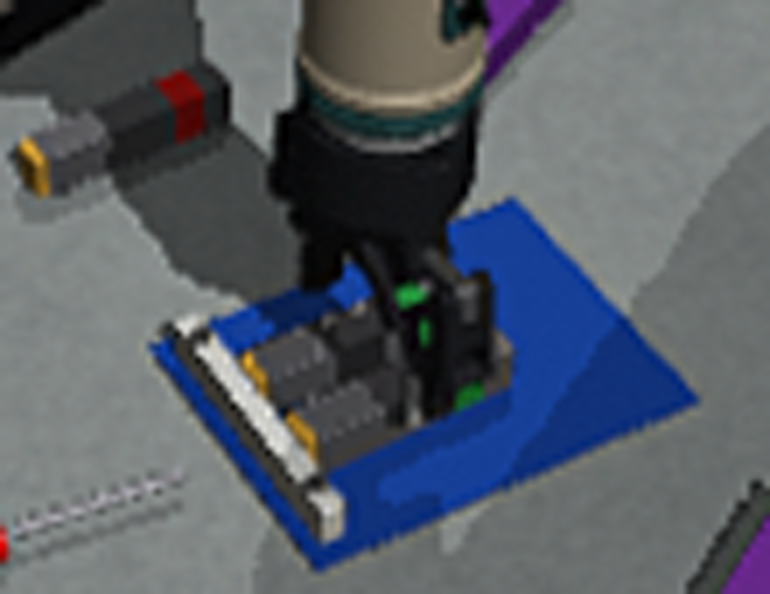

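Run:
```python
from h import *
np.set_printoptions(precision=1,suppress=True)
p,im=load('s9');p2,im=load('sc9')
for z in (10,15,20,25,30,35,40):
  print(z,(proj(p,[[591.8-11,200.9+43,z],[591.8-11,200.9+55,z]])-[170,195])*7,(proj(p2,[[591.8+11,200.9+43,z],[591.8+11,200.9+55,z]])-[240,190])*[7,6.6])
```

```text
10 [[243.5 459.9]
 [224.9 486.7]] [[398.8 454.8]
 [415.5 472. ]]
15 [[242.1 451.6]
 [223.4 478.4]] [[399.3 448.2]
 [416.  465.3]]
20 [[240.6 443.2]
 [221.9 470.1]] [[399.7 441.5]
 [416.5 458.6]]
25 [[239.1 434.8]
 [220.3 461.6]] [[400.2 434.8]
 [417.  451.9]]
30 [[237.7 426.3]
 [218.7 453.1]] [[400.7 428. ]
 [417.5 445.2]]
35 [[236.2 417.7]
 [217.1 444.6]] [[401.1 421.2]
 [418.  438.4]]
40 [[234.7 409. ]
 [215.5 435.9]] [[401.6 414.4]
 [418.6 431.6]]
```

```bash
python3 -m handwheel '1 5 6 -1 0 0.013 0.02;1 5 3 0 0 0 0;1 5 0 0 0 0 0;1 0 0 0 0 0 0'
python3 - <<'E'
from h import *
np.set_printoptions(precision=3,suppress=True)
s,M=toolrows(); print(s['eef_pos'],s['width'],s['force']); print(M)
E
```

```text
clock: 11.3
eef_pos: [584.3, 202.0, -5.0]
tool_rot: [-0.074, 1.568, 1.4]
force: [0.5, 0.5, -0.5]
width: 85.5
[584.262 201.998  -5.033] 85.46127163492542 [ 0.463  0.548 -0.452]
[[ 0.001 -0.995  0.096]
 [ 0.003  0.096  0.995]
 [-1.    -0.     0.003]]
```

```bash
python3 -m handwheel '1 3 0 -2 0 0 0;0.3 0 0 0 0 0 0;0.1 0 0 0 0 0 0;-1 0 0 0 0 0 0;-1 0 0 0 0 0 0;-1 0 0 0 0 0 0;-1 0 0 0 0 0 0'
python3 - <<'E'
from h import *
np.set_printoptions(precision=3,suppress=True)
s,M=toolrows(); print(s['eef_pos'],s['width'],s['force']); print(M)
p,im=snap('side','s10'); cv2.imwrite('pics/s10b.png',cv2.resize(im[195:275,170:270],None,fx=7,fy=7,interpolation=cv2.INTER_CUBIC))
p,im=snap('wrist','w10');  cv2.imwrite('pics/w10b.png',cv2.resize(im,(800,600)))
E
```

```text
clock: 12.0
eef_pos: [584.6, 200.5, -7.6]
tool_rot: [-0.348, 1.566, 1.127]
force: [-0.8, 0.1, 0.1]
width: 43.1
[584.594 200.521  -7.552] 43.091152609774156 [-0.754  0.087  0.123]
[[ 0.002 -0.995  0.096]
 [ 0.004  0.096  0.995]
 [-1.    -0.002  0.004]]
```

View pics/s10b.png

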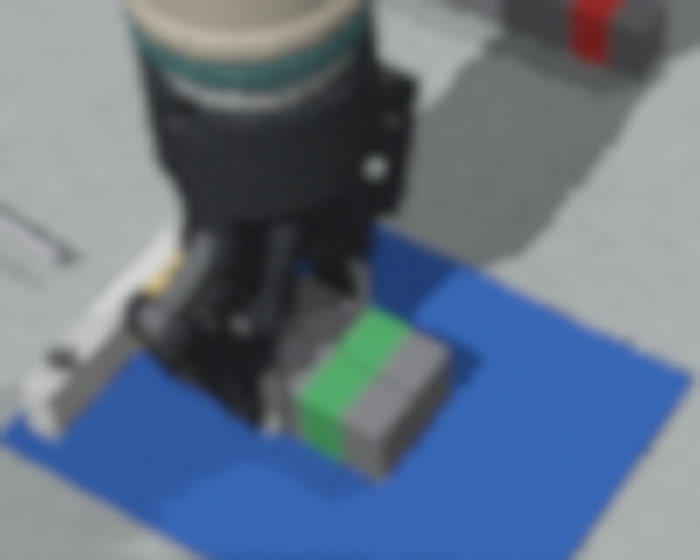

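View pics/w10b.png

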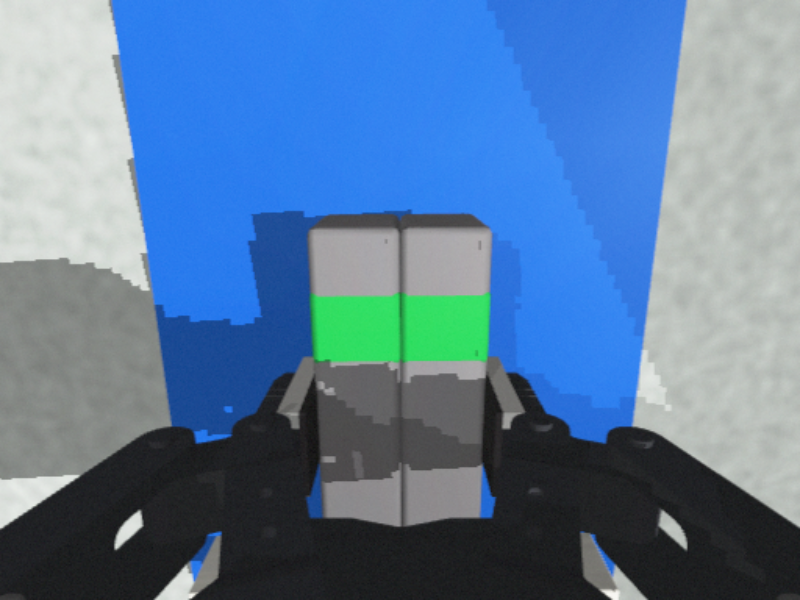

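Run:
```python
from h import *
np.set_printoptions(precision=2,suppress=True)
p,im=load('w10'); s,M=toolrows()
X=cast(p,np.array([[311,229],[401,229],[490,229],[314,295],[489,295]])/1.5625,33); print(X); print((X-s['eef_pos'])@M)
# inner bay frame
```

```text
[[532.13 184.28  33.  ]
 [534.16 205.02  33.  ]
 [536.18 225.55  33.  ]
 [547.9  182.72  33.  ]
 [552.02 224.52  33.  ]]
[[-40.72  50.57 -21.05]
 [-40.63  50.53  -0.21]
 [-40.54  50.5   20.42]
 [-40.69  34.72 -21.08]
 [-40.52  34.62  20.91]]
```

```bash
cat >> h.py <<'E'
YAW=0.186; BAY=np.array([554.,-156.2,20.]); CT=np.array([-25.6,-4.,0.])
def target(ntx,nbz,th,yoff=0,ct=CT):
    th=np.deg2rad(th); u=np.array([np.cos(th),0,-np.sin(th)]); n=np.array([np.sin(th),0,np.cos(th)])
    nb=np.array([ntx-30*np.sin(th),yoff,nbz]); C=nb-55*u+15*n
    Rz=R.from_euler('z',YAW).as_matrix()
    M=np.c_[Rz@-n,Rz@-u,Rz@np.array([0,1.,0])]
    return BAY+Rz@C-M@ct, M
def where(ct=CT):
    "current stick in bay frame"
    s,M=toolrows(); Rz=R.from_euler('z',YAW).as_matrix()
    u=Rz.T@-M[:,1]; n=Rz.T@-M[:,0]; C=Rz.T@(s['eef_pos']+M@ct-BAY)
    return dict(C=C,th=np.rad2deg(np.arcsin(-u[2])),yaw=np.rad2deg(np.arctan2(u[1],u[0])),roll=np.rad2deg(np.arcsin((Rz.T@M[:,2])[2])),Nt=C+55*u+15*n,Nb=C+55*u-15*n,Tb=C-55*u-15*n,F=Rz.T@s['force'],w=s['width'],t=s['clock'])
def go(ntx,nbz,th,yoff=0,ct=CT):
    P,Mt=target(ntx,nbz,th,yoff,ct); s,M=toolrows()
    print('shift tool',M.T@(P-s['eef_pos']),'rotvec tool',R.from_matrix(M.T@Mt).as_rotvec(),'world d',P-s['eef_pos'])
    return P
def show():
    np.set_printoptions(precision=2,suppress=True)
    for k,v in where().items(): print(k,v)
E
python3 -m handwheel '-1 -10 0 0 0 0 0;-1 -30 0 0 0 0 0;-1 -40 0 0 0 0 0;-1 -40 0 0 0 0 0;-1 0 0 0 0 0 0'
python3 - <<'E'
from h import *
np.set_printoptions(precision=3,suppress=True)
print(go(25,8,17)); show()
E
```

```text
clock: 12.6
eef_pos: [581.4, 198.2, 114.6]
tool_rot: [1.65, 1.564, 3.124]
force: [1.1, 0.6, -3.4]
width: 42.7
shift tool [  79.906   34.451 -367.446] rotvec tool [-0.28   0.042  0.288] world d [ -69.993 -362.449  -79.501]
[ 511.454 -164.206   35.113]
C [ 96.52 342.11 120.19]
th 0.36355096393899716
yaw -16.153238892012318
roll -0.028713553407688507
Nt [149.44 326.79 134.84]
Nb [149.26 326.83 104.84]
Tb [ 43.6  357.43 105.54]
F [ 1.18  0.35 -3.42]
w 42.7430344580327
t 12.6
```

```bash
python3 -m handwheel '-1 -2 4 -40 0 0 0;-1 -2 4 -44 0 0 0;-1 -1 4 -44 0 0 0;-1 0 4 -44 0 0 0;-1 0 4 -44 0 0 0;-1 0 4 -44 0 0 0;-1 0 4 -44 0 0 0;-1 0 4 -44 0 0 0;-1 0 0 0 0 0 0'; python3 -m handwheel '-1 0 0 0 -0.1 0.015 0.1;-1 0 0 0 -0.1 0.015 0.1;-1 0 0 0 -0.08 0.01 0.09;-1 0 0 0 0 0 0;-1 0 0 0 0 0 0'
python3 - <<'E'
from h import *
np.set_printoptions(precision=3,suppress=True)
go(25,8,17); show()
p,im=snap('wrist','w11');  cv2.imwrite('pics/w11b.png',cv2.resize(im,(800,600)))
p,im=snap('side','s11'); cv2.imwrite('pics/s11b.png',cv2.resize(im[90:210,210:350],None,fx=5,fy=5,interpolation=cv2.INTER_CUBIC))
E
```

```text
clock: 13.5
eef_pos: [508.5, -157.0, 115.0]
tool_rot: [1.527, 1.555, 3.006]
force: [0.0, -0.1, -3.1]
width: 42.5
clock: 14.0
eef_pos: [502.2, -161.2, 111.9]
tool_rot: [1.547, 1.247, -2.976]
force: [-0.7, -0.3, -3.7]
width: 43.1
shift tool [ 70.009 -32.47   -5.311] rotvec tool [ 0.005  0.007 -0.027] world d [  9.218  -3.049 -76.743]
C [-39.84   4.56 114.85]
th 18.570163626996614
yaw 0.2938045465366297
roll 0.4389429656800287
Nt [ 17.07   4.73 111.55]
Nb [ 7.52  4.92 83.11]
Tb [-96.76   4.39 118.15]
F [-0.7  -0.14 -3.68]
w 43.09326134770225
t 14.0
```

View pics/w11b.png

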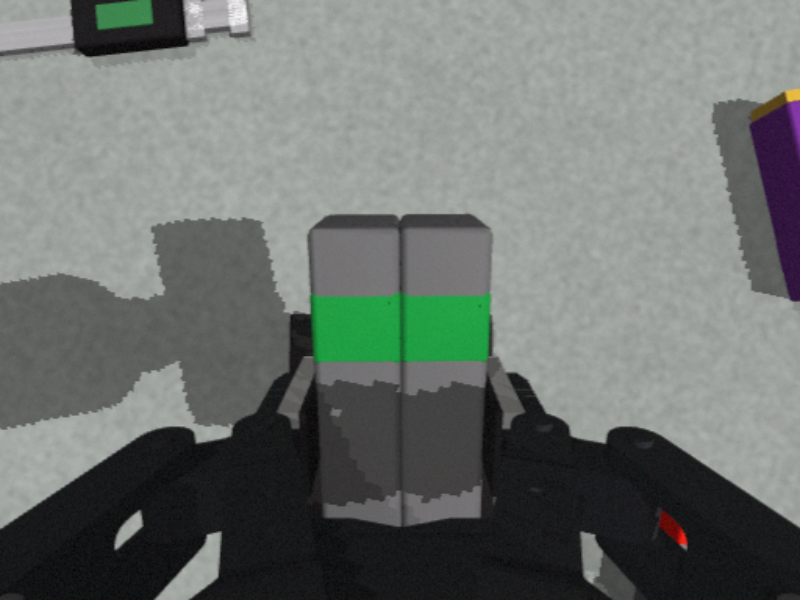

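View pics/s11b.png

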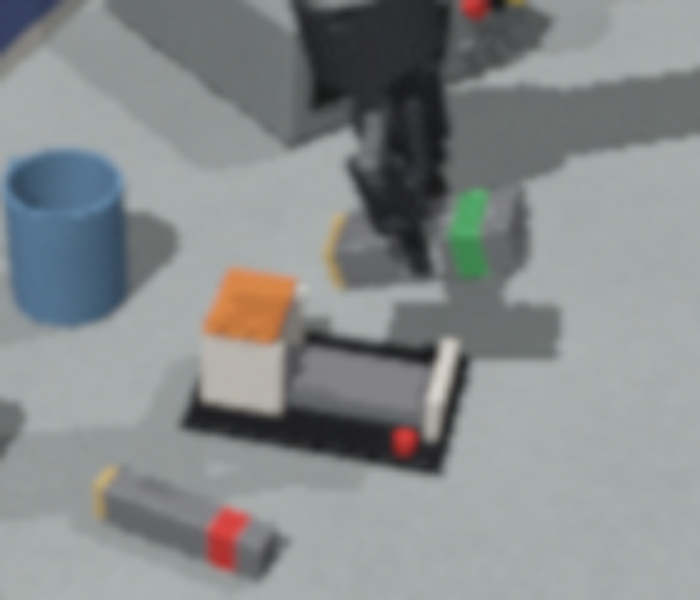

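```bash
python3 -m handwheel '-1 20 -9 -4 0.005 0.007 -0.027;-1 20 -9 -1 0 0 0;-1 12 -6 0 0 0 0;-1 0 0 0 0 0 0;-1 0 0 0 0 0 0'
python3 - <<'E'
from h import *
np.set_printoptions(precision=3,suppress=True)
go(25,8,17); show()
E
```

```text
clock: 14.6
eef_pos: [508.0, -166.7, 56.9]
tool_rot: [1.588, 1.279, -2.944]
force: [-0.2, -0.2, -3.6]
width: 43.0
shift tool [19.787 -9.945  1.93 ] rotvec tool [-0.007 -0.003  0.005] world d [  3.441   2.481 -21.821]
C [-35.93  -1.75  60.3 ]
th 16.722866154967406
yaw -0.3904723104283335
roll -0.28290438775993354
Nt [21.05 -2.06 58.84]
Nb [12.42 -2.15 30.11]
Tb [-92.92  -1.43  61.76]
F [-0.25 -0.19 -3.58]
w 42.95881628371101
t 14.6
```

```bash
python3 -m handwheel '-1 10 -5 2 -0.007 -0.003 0.005;-1 8 -4 0 0 0 0;-1 0 0 0 0 0 0'
python3 - <<'E'
from h import *
np.set_printoptions(precision=3,suppress=True)
go(25,4,17); show()
p,im=snap('side','s12'); cv2.imwrite('pics/s12b.png',cv2.resize(im[110:200,230:320],None,fx=6.6,fy=6.6,interpolation=cv2.INTER_CUBIC))
p,im=snap('scene','sc12'); cv2.imwrite('pics/sc12b.png',cv2.resize(im[135:215,190:290],None,fx=7,fy=7,interpolation=cv2.INTER_CUBIC))
E
```

```text
clock: 14.9
eef_pos: [512.3, -164.2, 37.4]
tool_rot: [1.574, 1.277, -2.952]
force: [-0.5, 0.2, -3.2]
width: 43.4
shift tool [ 6.222 -1.036  0.113] rotvec tool [ 0.    -0.001  0.002] world d [-0.819 -0.045 -6.255]
C [-31.23  -0.08  40.71]
th 16.859023400955923
yaw 0.005832319963593185
roll -0.052499224779746174
Nt [25.76 -0.06 39.11]
Nb [17.06 -0.09 10.4 ]
Tb [-88.21  -0.1   42.3 ]
F [-0.42  0.26 -3.2 ]
w 43.39727595267424
t 14.9
```

View pics/s12b.png

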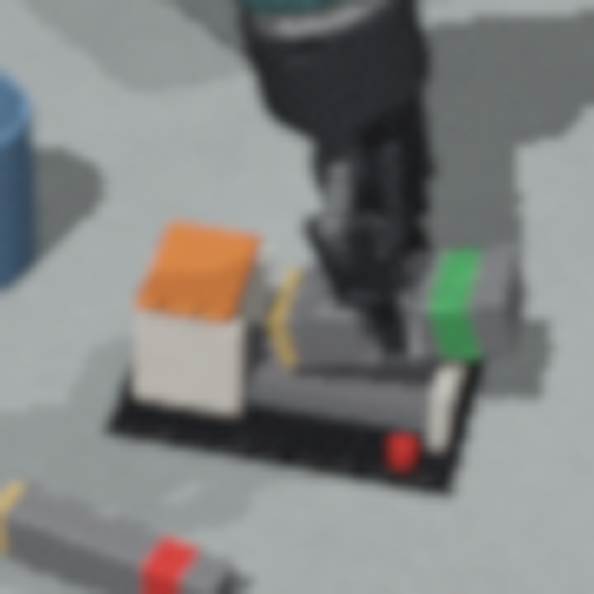

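View pics/sc12b.png

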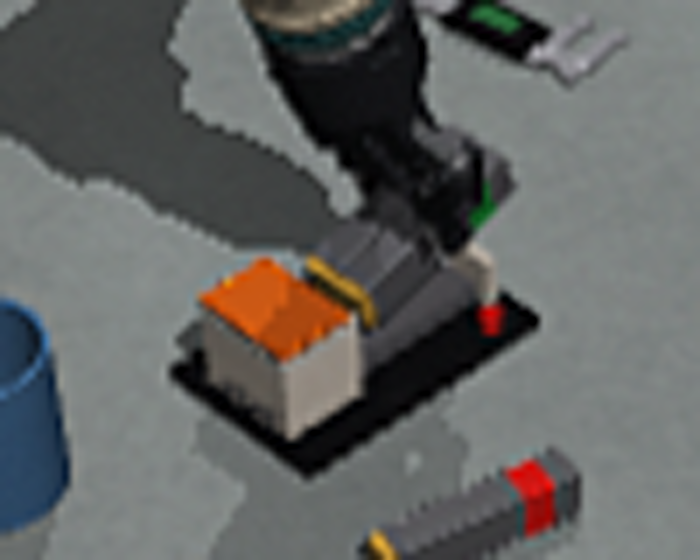

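Run:
```python
from h import *
np.set_printoptions(precision=1,suppress=True)
w=where(); Rz=R.from_euler('z',YAW).as_matrix()
nt=w['Nt'];nb=w['Nb']
P=[nt+[0,22,0],nt-[0,22,0],nb+[0,22,0],[41,32,46],[41,-32,46],[86,32,46],[-62,31,18],[-55,31,18]]
W=np.array([BAY+Rz@q for q in P])
p,_=load('s12');p2,_=load('sc12')
print(np.c_[(proj(p,W)-[230,110])*6.6,(proj(p2,W)-[190,135])*7])
```

```text
[[265.2 313.2 349.3 296.2]
 [286.8 256.3 291.9 256.7]
 [281.5 364.2 364.8 330.1]
 [228.4 310.8 340.  310.6]
 [261.1 228.5 256.4 252.5]
 [133.1 294.5 272.5 353.8]
 [447.3 395.  487.1 256.5]
 [432.1 392.4 477.5 262.7]]
```

```bash
python3 -m handwheel '-1 5 -1 0 0 0 0.002;-1 1.5 0 0 0 0 0;-1 0 0 0 0 0 0'
python3 - <<'E'
from h import *
np.set_printoptions(precision=3,suppress=True)
go(45,3,17); show()
E
```

```text
clock: 15.3
eef_pos: [511.9, -164.4, 31.5]
tool_rot: [1.576, 1.276, -2.95]
force: [0.3, 0.4, -4.6]
width: 43.0
shift tool [ -4.314 -19.126   0.264] rotvec tool [-0.    -0.002  0.002] world d [19.167  3.882 -1.433]
C [-31.58  -0.23  34.88]
th 16.900099858429474
yaw -0.0010504440432344603
roll -0.09193865536862132
Nt [25.41 -0.2  33.24]
Nb [16.69 -0.25  4.54]
Tb [-88.56  -0.25  36.51]
F [ 0.39  0.35 -4.59]
w 43.018023455126304
t 15.3
```

```bash
python3 -m handwheel '-1 -0.8 -4.5 0 0 0 0;-1 -0.8 -4.5 0 0 0 0;-1 -0.9 -4 0 0 0 0;-1 0 -2 0 0 0 0;-1 0 0 0 0 0 0'
python3 - <<'E'
from h import *
np.set_printoptions(precision=3,suppress=True)
go(50,3,17); show()
p,im=snap('side','s13'); cv2.imwrite('pics/s13b.png',cv2.resize(im[110:200,230:320],None,fx=6.6,fy=6.6,interpolation=cv2.INTER_CUBIC))
E
```

```text
clock: 15.8
eef_pos: [528.9, -161.3, 29.7]
tool_rot: [1.577, 1.277, -2.949]
force: [0.1, -0.4, -3.1]
width: 42.8
shift tool [-2.55  -6.909  0.328] rotvec tool [-0.    -0.002  0.003] world d [7.163 1.685 0.441]
C [-14.41  -0.28  33.02]
th 16.820624476868815
yaw -0.011326834444871162
roll -0.10429442800990135
Nt [42.58 -0.27 31.46]
Nb [33.9  -0.32  2.75]
Tb [-71.39  -0.3   34.58]
F [-0.01 -0.4  -3.12]
w 42.76869171803183
t 15.8
```

View pics/s13b.png

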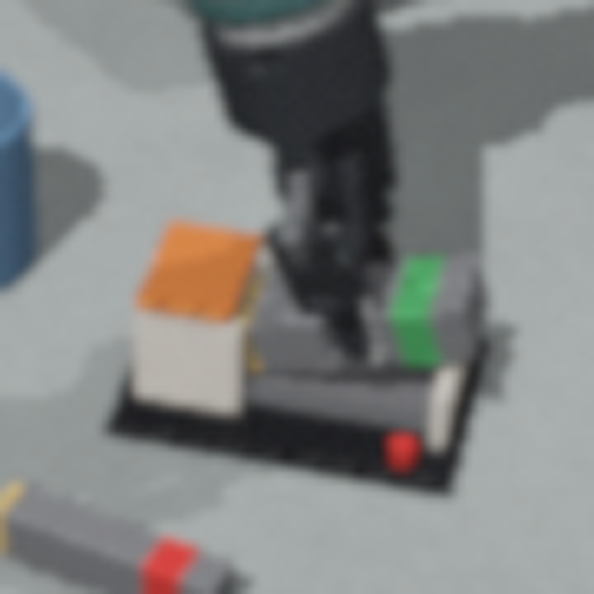

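```bash
python3 -m handwheel '-1 -1.3 -3.5 0.3 0 -0.002 0.003;-1 -1 -3 0 0 0 0;-1 0 0 0 0 0 0'
python3 - <<'E'
from h import *
show()
E
python3 -m handwheel '-1 -0.9 -3 0 0 0 0;-1 -0.9 -3 0 0 0 0;-1 0 0 0 0 0 0'
python3 - <<'E'
from h import *
show()
go(65,2.5,17)
E
```

```text
clock: 16.15
eef_pos: [535.3, -159.8, 30.0]
tool_rot: [1.57, 1.273, -2.957]
force: [-0.9, -0.8, -3.2]
width: 42.8
C [-7.7  -0.13 33.34]
th 17.085568239393613
yaw -0.019315494227019652
roll 0.011518700038239158
Nt [49.28 -0.15 31.52]
Nb [40.47 -0.14  2.85]
Tb [-64.68  -0.11  35.16]
F [-1.04 -0.6  -3.22]
w 42.786344037381454
t 16.15
clock: 16.45
eef_pos: [538.6, -159.2, 30.2]
tool_rot: [1.569, 1.266, -2.958]
force: [-3.0, 0.2, -0.4]
width: 43.1
C [-4.16 -0.15 33.45]
th 17.487837938351362
yaw -0.04742943940912804
roll 0.023418196520930527
Nt [52.81 -0.2  31.23]
Nb [43.79 -0.18  2.62]
Tb [-61.12  -0.09  35.67]
F [-2.91  0.76 -0.41]
w 43.061485665973564
t 16.45
shift tool [ -3.13 -11.99   0.14] rotvec tool [-0.    0.   -0.01] world d [12.14  2.41 -0.62]
```

```bash
python3 -m handwheel '-1 -0.9 -3.5 0 0 0 -0.008;-1 -0.8 -3.5 0 0 0 0;-1 0 0 0 0 0 0'
python3 - <<'E'
from h import *
show()
E
python3 -m handwheel '-1 -0.9 -3.5 0 0 0 -0.005;-1 -0.8 -3.5 0 0 0 0;-1 0 0 0 0 0 0'
python3 - <<'E'
from h import *
show()
go(65,2,17)
p,im=snap('wrist','w14');  cv2.imwrite('pics/w14b.png',cv2.resize(im,(800,600)))
p,im=snap('side','s14'); cv2.imwrite('pics/s14b.png',cv2.resize(im[110:200,230:320],None,fx=6.6,fy=6.6,interpolation=cv2.INTER_CUBIC))
E
```

```text
clock: 16.75
eef_pos: [543.0, -158.4, 29.8]
tool_rot: [1.568, 1.268, -2.959]
force: [-5.2, 0.3, -0.7]
width: 42.6
C [ 0.23 -0.17 33.06]
th 17.37152052399089
yaw -0.06684841894853802
roll 0.0398165331141289
Nt [57.2  -0.25 30.96]
Nb [48.24 -0.22  2.33]
Tb [-56.74  -0.09  35.17]
F [-5.05  1.3  -0.65]
w 42.63066660463205
t 16.75
clock: 17.05
eef_pos: [546.2, -157.8, 29.7]
tool_rot: [1.567, 1.264, -2.961]
force: [-7.0, -1.5, 0.5]
width: 42.8
C [ 3.58 -0.21 32.85]
th 17.570335754928994
yaw -0.09267961178569699
roll 0.059049191118057516
Nt [60.54 -0.32 30.55]
Nb [51.48 -0.27  1.95]
Tb [-53.39  -0.1   35.15]
F [-7.17 -0.2   0.5 ]
w 42.75937389611946
t 17.05
shift tool [-0.9  -4.62  0.17] rotvec tool [-0.    0.   -0.01] world d [ 4.56  1.02 -0.54]
```

View pics/w14b.png

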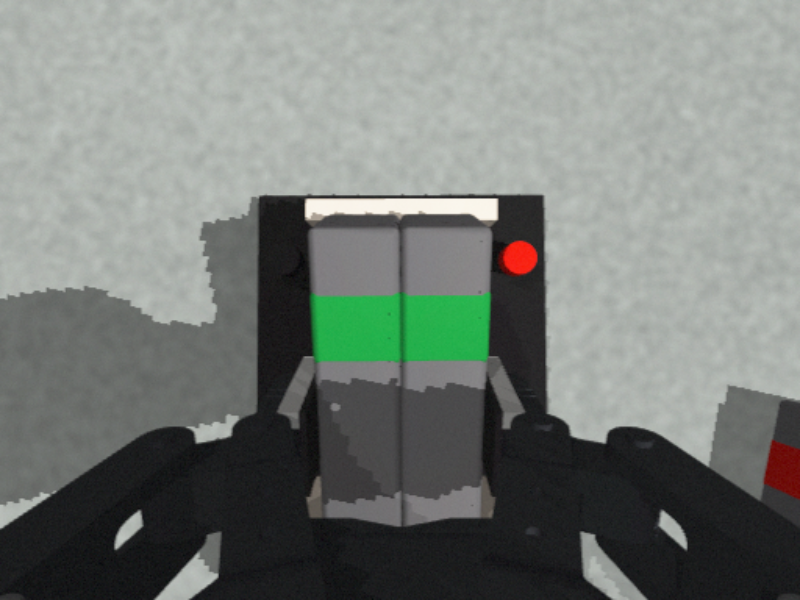

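View pics/s14b.png

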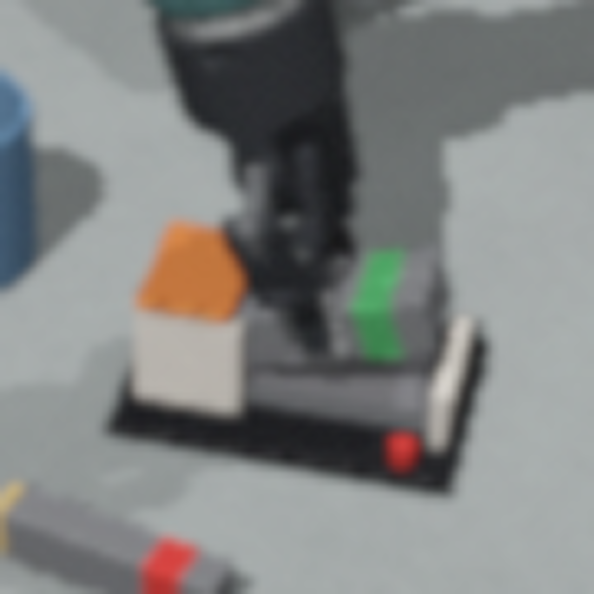

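```bash
python3 -m handwheel '-1 -0.8 -3.5 0.2 0 0 -0.008;-1 -0.5 -3 0 0 0 0;-1 0 0 0 0 0 0'
python3 - <<'E'
from h import *
show()
go(65,2,17); go(65,2,13)
E
```

```text
clock: 17.45
eef_pos: [547.2, -157.7, 29.5]
tool_rot: [1.567, 1.261, -2.962]
force: [-7.0, 0.2, 1.4]
width: 42.7
C [ 4.65 -0.25 32.63]
th 17.75858329088905
yaw -0.13413579953630203
roll 0.06558393405675128
Nt [61.6  -0.4  30.14]
Nb [52.45 -0.34  1.57]
Tb [-52.31  -0.1   35.12]
F [-6.83  1.44  1.43]
w 42.66172594518824
t 17.45
shift tool [-0.78 -3.61  0.2 ] rotvec tool [-0.    0.   -0.01] world d [ 3.58  0.87 -0.36]
shift tool [ 2.68 -6.47  0.2 ] rotvec tool [-0.    0.   -0.08] world d [ 5.22  1.18 -4.53]
```

```bash
python3 -m handwheel '-1 -2.5 -4 0.2 0 0 -0.015;-1 -1.5 -4 0.1 0 0 -0.005'
python3 - <<'E'
from h import *
show()
go(65,2,17); go(65,2,13)
E
```

```text
clock: 17.65
eef_pos: [550.1, -157.1, 29.7]
tool_rot: [1.565, 1.269, -2.965]
force: [-7.8, -0.3, -0.8]
width: 42.9
C [ 7.41 -0.21 32.92]
th 17.271299886291906
yaw -0.16220880465632093
roll 0.10320142674934317
Nt [64.39 -0.4  30.91]
Nb [55.48 -0.32  2.26]
Tb [-49.56  -0.02  34.92]
F [-7.76  1.17 -0.78]
w 42.89021529234045
t 17.65
shift tool [ 0.31 -0.84  0.13] rotvec tool [-0.  0. -0.] world d [ 0.68  0.26 -0.54]
shift tool [ 3.79 -3.68  0.13] rotvec tool [-0.    0.   -0.07] world d [ 2.32  0.57 -4.71]
```

```bash
python3 -m handwheel '-1 2 -3.5 0.1 0 0.001 -0.038;-1 2 -3 0.1 0 0.001 -0.038'
python3 - <<'E'
from h import *
show()
go(65,2,12)
E
```

```text
clock: 17.85
eef_pos: [551.6, -156.9, 23.5]
tool_rot: [1.573, 1.338, -2.957]
force: [-7.5, -2.2, 2.7]
width: 42.7
C [ 7.29 -0.29 27.5 ]
th 13.311332791067695
yaw -0.1963906499215504
roll -0.0297631664499723
Nt [64.27 -0.48 29.44]
Nb [57.36 -0.47  0.24]
Tb [-49.68  -0.1   25.57]
F [-7.8  -0.76  2.71]
w 42.733555954978634
t 17.85
shift tool [-0.68 -1.21  0.27] rotvec tool [-0.    0.   -0.02] world d [1.27 0.51 0.39]
```

```bash
python3 -m handwheel '-1 0.3 -3 0.2 0 0.002 -0.038;-1 1.3 -3 0.1 0 0.001 -0.038'
python3 - <<'E'
from h import *
show()
go(65,1.5,8); go(65,1.5,5)
p,im=snap('wrist','w15');  cv2.imwrite('pics/w15b.png',cv2.resize(im,(800,600)))
E
```

```text
clock: 18.05
eef_pos: [551.4, -157.0, 19.4]
tool_rot: [1.591, 1.406, -2.939]
force: [-7.1, -1.8, -1.9]
width: 43.0
C [ 5.47 -0.27 23.96]
th 9.443512643182851
yaw -0.23526373781685075
roll -0.18758030209056317
Nt [62.19 -0.46 29.74]
Nb [57.27 -0.54  0.14]
Tb [-51.24  -0.09  18.19]
F [-7.34 -0.45 -1.9 ]
w 42.99755381513001
t 18.05
shift tool [-0.44 -3.57  0.34] rotvec tool [-0.   -0.   -0.03] world d [ 3.47  0.98 -0.15]
shift tool [ 2.36 -5.82  0.35] rotvec tool [-0.   -0.   -0.08] world d [ 5.21  1.31 -3.28]
```

View pics/w15b.png

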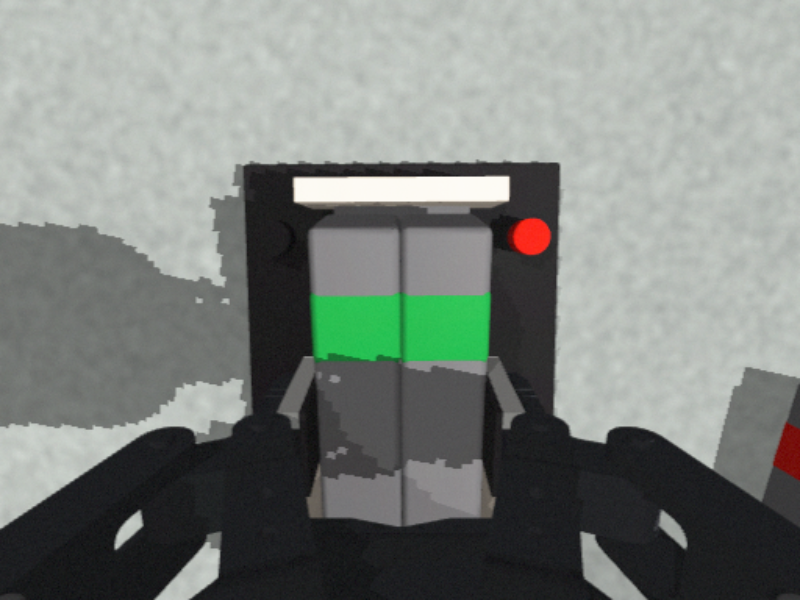

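```bash
python3 -m handwheel '-1 0 -5 0.2 0 0.003 -0.03;-1 1.5 -4 0.2 0 0.002 -0.035'
python3 - <<'E'
from h import *
show()
go(64,1,3); go(64,1,0)
E
```

```text
clock: 18.3
eef_pos: [552.0, -157.0, 15.5]
tool_rot: [1.643, 1.459, -2.889]
force: [-12.7, -1.7, 7.5]
width: 43.5
C [ 4.77 -0.22 20.52]
th 6.400521888874386
yaw -0.30927712140715696
roll -0.4601515018165919
Nt [61.09 -0.4  29.3 ]
Nb [57.75 -0.63 -0.51]
Tb [-51.56  -0.04  11.75]
F [-12.78   0.67   7.51]
w 43.47098571291536
t 18.3
shift tool [ 1.45 -5.21  0.43] rotvec tool [-0.01 -0.01 -0.06] world d [ 4.86  1.31 -2.03]
shift tool [ 4.31 -7.59  0.46] rotvec tool [-0.   -0.01 -0.11] world d [ 6.87  1.69 -5.13]
```

```bash
python3 -m handwheel '-1 -1 -3 0.2 0 0 -0.02;-1 1 -3 0.2 0 0 -0.025'
python3 - <<'E'
from h import *
show()
go(64,1,3); go(64,1,0)
p,im=snap('wrist','w16');  cv2.imwrite('pics/w16b.png',cv2.resize(im,(800,600)))
p,im=snap('side','s16'); cv2.imwrite('pics/s16b.png',cv2.resize(im[110:200,230:320],None,fx=6.6,fy=6.6,interpolation=cv2.INTER_CUBIC))
E
```

```text
clock: 18.5
eef_pos: [552.3, -156.9, 13.8]
tool_rot: [1.676, 1.495, -2.856]
force: [-7.5, -0.8, 0.2]
width: 43.2
C [ 4.08 -0.23 19.03]
th 4.328877675940095
yaw -0.3518043789785289
roll -0.4565294005260789
Nt [60.06 -0.45 29.83]
Nb [57.79 -0.68 -0.08]
Tb [-51.89  -0.01   8.22]
F [-7.49  0.57  0.25]
w 43.16141925405607
t 18.5
shift tool [-0.07 -4.8   0.43] rotvec tool [-0.01 -0.01 -0.02] world d [ 4.64  1.28 -0.3 ]
shift tool [ 2.87 -7.08  0.46] rotvec tool [-0.01 -0.01 -0.08] world d [ 6.65  1.66 -3.4 ]
```

View pics/w16b.png

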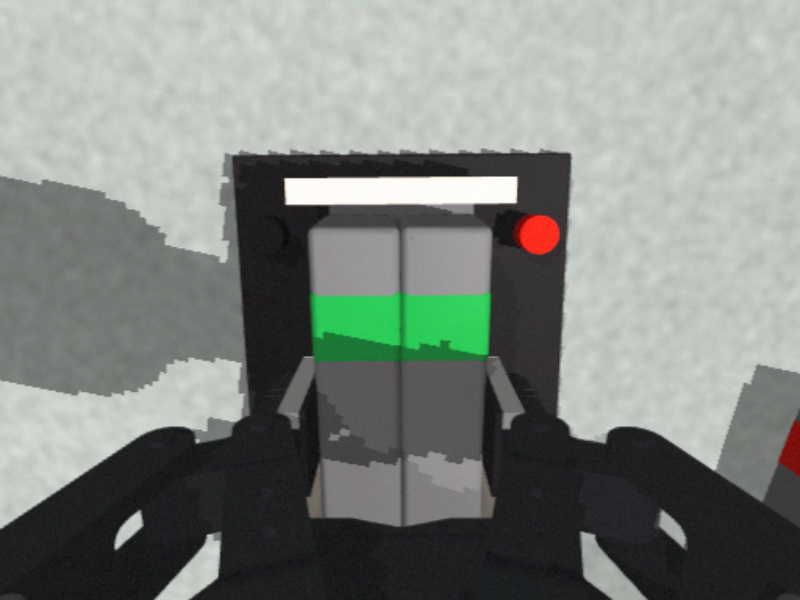

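View pics/s16b.png

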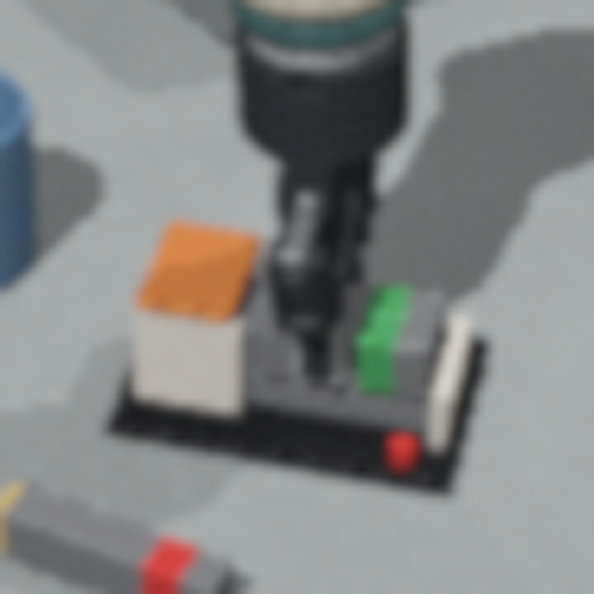

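```bash
python3 -m handwheel '-1 0.3 -5 0.3 -0.003 0.006 -0.035;-1 1.3 -4 0.2 -0.003 0.004 -0.035'
python3 - <<'E'
from h import *
show()
go(60,0.5,0)
E
```

```text
clock: 18.8
eef_pos: [554.5, -157.0, 10.4]
tool_rot: [2.393, 1.546, -2.135]
force: [-10.4, -1.7, 5.5]
width: 43.1
C [ 4.81 -0.4  15.88]
th 0.9714293209779465
yaw -0.07643713387525074
roll -1.0450201757280342
Nt [60.06 -0.2  29.94]
Nb [59.55 -0.74 -0.05]
Tb [-50.43  -0.6    1.81]
F [-10.56   0.28   5.46]
w 43.143302681994925
t 18.8
shift tool [ 0.43 -0.63  0.87] rotvec tool [-0.   -0.02 -0.02] world d [ 0.45  0.96 -0.45]
```

```bash
python3 -m handwheel '-1 0 0 0.5 0 -0.018 -0.017;-1 0 1 0.3 0 0 0;-1 0 0 0 0 0 0'
python3 - <<'E'
from h import *
show()
go(55.5,0.3,0)
p,im=snap('wrist','w17');  cv2.imwrite('pics/w17b.png',cv2.resize(im,(800,600)))
E
```

```text
clock: 19.1
eef_pos: [550.5, -157.5, 9.7]
tool_rot: [1.687, 1.567, -2.842]
force: [-2.7, 1.3, -2.4]
width: 43.2
C [ 0.42 -0.66 15.32]
th 0.1954452384488601
yaw -0.13313609752675903
roll -0.022731376052194486
Nt [55.47 -0.78 30.13]
Nb [55.37 -0.79  0.13]
Tb [-54.63  -0.53   0.51]
F [-2.43  1.77 -2.41]
w 43.211295781154114
t 19.1
shift tool [ 0.03 -0.17  0.66] rotvec tool [-0. -0. -0.] world d [ 0.05  0.68 -0.03]
```

View pics/w17b.png

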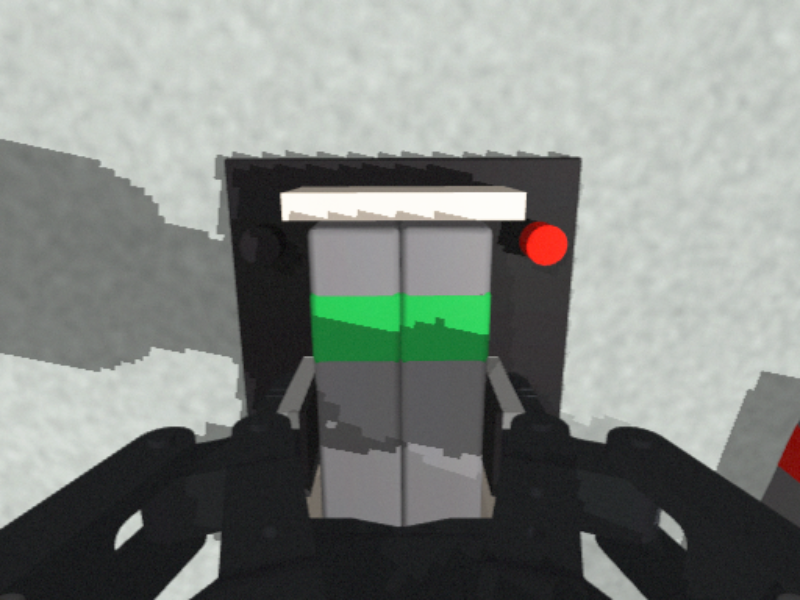

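```bash
python3 -m handwheel '-1 0 0 0.8 0 0.0 0;-1 0 0 0 0 0 0;0.05 0 0 0 0 0 0;0.1 0 0 0 0 0 0;0.3 0 0 0 0 0 0;0.4 0 0 0 0 0 0;0.4 0 0 0 0 0 0'
python3 - <<'E'
from h import *
show()
p,im=snap('wrist','w18');  cv2.imwrite('pics/w18b.png',cv2.resize(im,(800,600)))
E
```

```text
clock: 19.85
eef_pos: [558.7, -154.7, 12.4]
tool_rot: [-1.795, 1.56, -0.037]
force: [-0.0, -0.8, -0.5]
width: 59.7
C [ 8.59  0.71 18.07]
th -0.5989572231513087
yaw 0.05556700430798327
roll -0.1362952099341816
Nt [63.43  0.8  33.65]
Nb [63.75  0.73  3.65]
Tb [-46.25   0.62   2.5 ]
F [-0.18 -0.83 -0.48]
w 59.661162845695344
t 19.85
```

View pics/w18b.png

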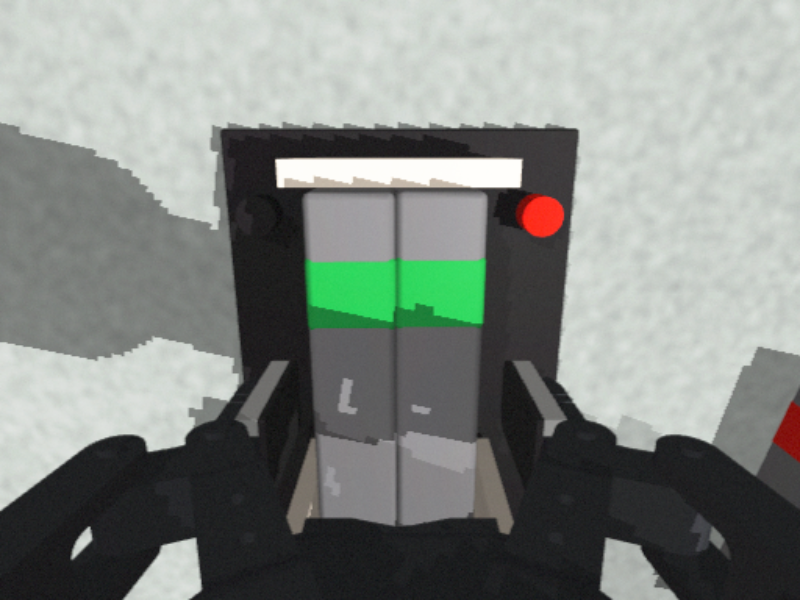

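```bash
python3 -m handwheel '0.4 -12 4 0 0 0 0;0.4 -20 2 0 0 0 0;0.4 -35 0 0 0 0 0;0.4 -45 0 0 0 0 0;0.4 -45 0 0 0 0 0;0.4 0 -30 0 0 0 0;0.4 0 -20 0 0 0 0;0.4 0 0 0 0 0 0'
python3 - <<'E'
from h import *
for n in ['wrist','side','scene']:
    p,im=snap(n,n+'19')
    if n=='wrist': cv2.imwrite('pics/w19b.png',cv2.resize(im,(800,600)))
    if n=='side': cv2.imwrite('pics/s19b.png',cv2.resize(im[110:200,230:320],None,fx=6.6,fy=6.6,interpolation=cv2.INTER_CUBIC))
s=ctrl.read_state(); print(s['force'],s['clock'],s['eef_pos'])
E
```

```text
clock: 20.7
eef_pos: [598.5, -147.0, 182.4]
tool_rot: [-1.929, 1.559, -0.172]
force: [-0.4, 0.2, -0.3]
width: 59.9
[ 0.26258908 -0.91833871 -0.20923801] 20.85 [ 594.64123887 -148.13745228  180.42564864]
```

View pics/w19b.png

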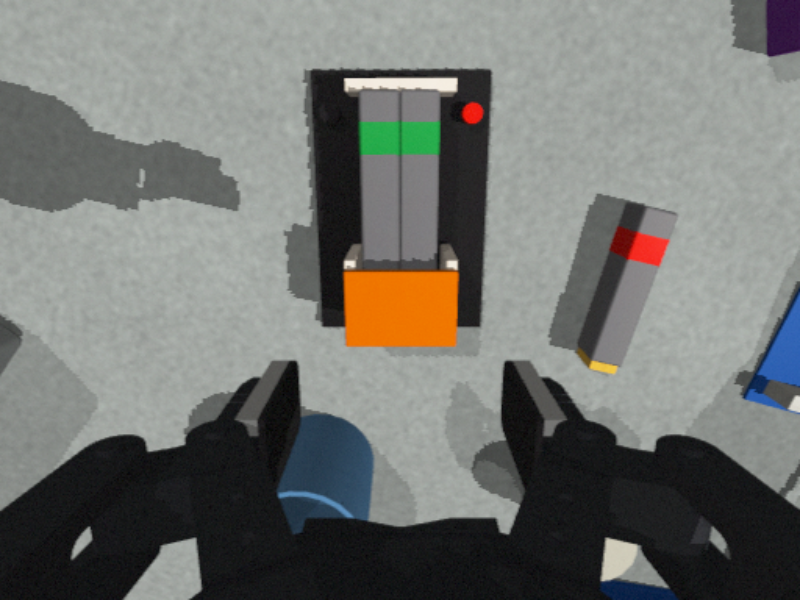

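View pics/s19b.png

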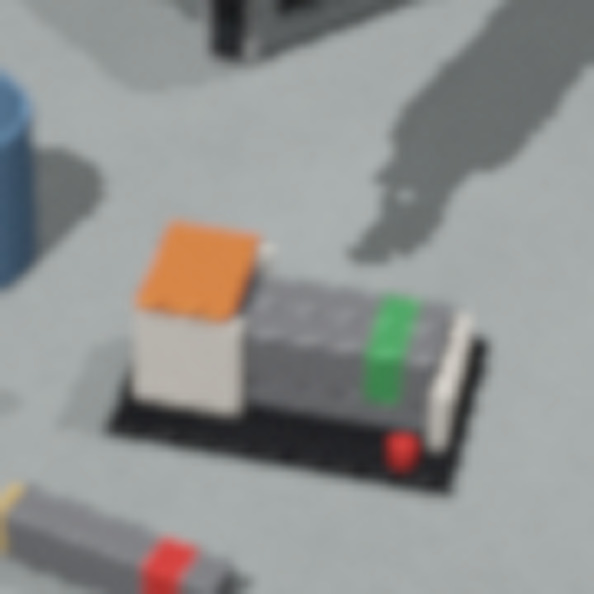

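View pics/scene19.png

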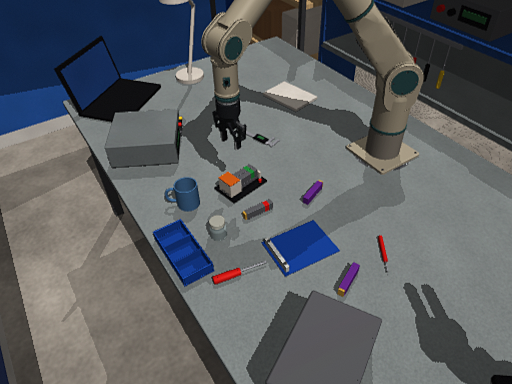

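The wrist view shows both sticks level, flat in the bay and against the tail wall (tails at about (400,92), lip edge at (400,270)). Every bystander is where it was and the gripper is clear, so I am handing in.

```bash
python3 -c "
from cell import ctrl
print(ctrl.finish_job())"
```

```text
the job is handed in; nothing more can be done
None
```

Both green-banded sticks lie flat side by side in the test cradle's bay, and the job was handed in at about 20.9 s of the 48 s allowed.

**What I did:**
- I pushed both tails forward until the noses were level against the stop bar.
- I gripped both sticks in one grasp and carried them over held nose-down by about 17°.
- I slid the noses under the orange lip and pushed the contact plate back about 15 mm.
- I turned the tails down behind the tail wall, eased back onto the wall, let go and retreated.

**Last checks:**
- The final wrist and side pictures show the ends level and the tails against the wall. The red spare, the two purple look-alikes and the rest of the bench look unmoved by eye.
- Readings before release put the pair's centre within about 1 mm of the seated position (x = 0.4, y = -0.7, z = 15.3 mm in the bay frame).

**What disagreed or went wrong:**
- At my pushing grip the fingertips stood about 13 mm behind the reported tool point, where the text says 8 mm ahead. My first push therefore passed over the sticks without moving them. I measured the offset from the pictures and corrected for it.
- During the turn, the plate travel by pose fell to about 11 mm, while the force reading suggested about 14 mm. The tails cleared the wall anyway.
- The force on the tool peaked at about 15 N in the readings I took. The final plate travel was not measured directly.

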